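Press home the bearing cap under the filler's gear guard

TASK

The orange bearing cap in the gear bay of the bench filler has worked loose. Squeeze the two red finger tabs of the guard's hinge together to pull in its sprung pins, lift the guard off and lay it gently on the blue mat, outer face up, then push the cap straight down fully home with the hand pusher and stand the pusher upright in its tray again. Last, put the guard back in its seat so that both pins spring out into the hinge ears, and leave the bottles standing where they are.

Things in the scene. Friction and masses are not known exactly. Their poses are not given: they have to be found in the camera images.
- filler: steel bench bottle filler, fixed. Origin on the bench under the middle of its front; x into the machine, y to its left, z up. Gear bay: front 142 mm, 166 mm wide between 10 mm cheeks; front wall 90 mm high; sloping guard on top. Behind it the drive housing: x 144 to 330 mm, 220 mm wide, 200 mm high
- pump_mid (a point): middle of the pump tube that lies across the filler's top: 64 mm diameter, axis along the filler's y at its x 149, z 275 mm; end flanges 72 mm square at y +/-108, out to +/-180 mm in all. It overhangs the guard's hinge, so the tabs are reached with the tool tilted, square to the guard
- guard_seat: the guard's seat on the filler: the guard is fitted when its own frame coincides with this one. Origin at the centre of the sloping ledge (filler x 73, y 0, z 128 mm), under the centre of the panel; x up the slope, y to the filler's left, z square out of the slope, up and towards the robot, 35 degrees from vertical. A lip stops the lower edge at x -77 mm, 6 mm high; cheeks stand up 8 mm
- ear_left (a point): centre of the hinge hole (14 mm diameter, along y) in the left hinge ear: seat x 62, y 88, z 13 mm. The ear is a 10 mm plate, inner face at seat y 83 mm, reaching up to seat z 31 mm; the right ear is its mirror image at y -88
- guard_panel (a point): middle of the guard's panel, 2 mm above its underside (the guard's own frame lies on the underside): a loose clear plate with yellow border, 150 (x) by 154 (y) by 4 mm, about 230 g in all. x to its hinge edge (up the slope when fitted), z out of its outer face. It is lifted off and put in along its z, with both pins pulled in
- guard_grip (a point): point half-way between the red tabs at the height to pinch: guard x 62, y 0, 50 mm above the underside; guard's axes. Tabs: plates 18 (x) by 4 mm (y) up to 66 mm; outer faces 62 mm apart with pins out, 32 mm pulled in, a hard stop, so the pair held shut carries the guard. Under them a barrel along y, 18 mm diameter, 110 mm long, axis 13 mm up. Springs push 3 N (out) to 7 N (in) each
- pin_left (a joint): the guard's hinge pin on its +y side with its red tab: 0 = sprung right out (tip 94 mm from the guard's centre line), 0.015 m = fully pulled in (tip at 79 mm, clear of the ear). It springs out when let go
- pin_right (a joint): the same for the pin on the -y side
- bearing_cap (a joint): how far the bearing cap is pressed into its housing: 0 = stands 8 mm too high, 0.008 m = fully home. It moves straight down, takes about 10 N and stays where it is left
- cap_top (a point): centre of the top face of the orange bearing cap, 55 mm diameter, in an aluminium bearing boss of 72 mm diameter in the gear bay (filler x 55, y 0). When it is home this point is 75 mm above the bench, 3 mm above the rim of the boss
- mat: blue mat 240 by 240 by 4 mm on the bench; origin at the centre of its underside, top 4 mm above the bench. The guard is laid here
- tray: shallow aluminium tray 200 (x) by 160 (y) mm, walls 22 mm high and 4 mm thick, floor 4 mm above the bench; origin at the centre of its underside. The pusher stands in its -y half, a wrench lies in the +y half
- pusher_mid (a point): middle of the hand pusher, half-way up, 75 mm above its foot: an upright rod 150 mm tall, 150 g, with a white round foot of 42 mm diameter and a blue handle of 28 mm diameter from 40 to 150 mm above the foot's underside; z points up the handle
- bottle1_mid (a point): middle (74 mm up) of a full wine-red bottle, 60 mm diameter, 148 mm tall, black cap; a bystander
- bottle2_mid (a point): middle (74 mm up) of a full wine-red bottle, 60 mm diameter, 148 mm tall, black cap; a bystander
- bottle3_mid (a point): middle (74 mm up) of a full wine-red bottle, 60 mm diameter, 148 mm tall, black cap; a bystander
- bottle4_mid (a point): middle (74 mm up) of a full wine-red bottle, 60 mm diameter, 148 mm tall, black cap; a bystander
Things that resemble listed ones, but are neither listed nor needed, are in the scene too. What is shaped like the part that bears pusher_mid but green or turquoise is not meant.

How it is judged:
By the outcome, as a careful person would: the job done as asked, in the order asked, and still so for the second after the job is handed in, with the robot touching nothing.
It also fails if it takes over 72 s, if anything falls off the work surface, if the arm or the gripper's body presses on something with over 40 N, if the wrist force passes 120 N, or if a joint passes its speed limit or range.

ROBOT

A 6-joint arm with a two-finger parallel gripper is mounted at the origin on the work surface. World frame = base frame: x ahead of the robot, y to its left, z up, the work surface at z = 0. Lengths are in m, angles in rad, forces in N, time in s.
With the tool pointing down it reaches from about 0.375 to 0.975 m from the base axis. Payload 3.8 kg.
Tool frame: the origin (TCP) lies on the centre line of the jaws, within the pads' length; the fingertips stand 14 mm ahead of it and the grasp point (between the pads) lies 5 mm behind it (bot.finger_overhang is the distance from the TCP to the fingertips, in m); y points along the fingers, x is the direction in which the jaws open and shut, and the axes are right-handed (so a half turn about y gives the same grasp; the last joint's range is limited). The gripper opens to 85 mm and grips with 20 to 120 N. Pads are 22 mm wide; open, the fingers measure 114 mm over their backs; the gripper's body (76 mm by 85 mm) begins 54 mm behind the grasp point. The pads swing forward as they close: fully open they stand 13 mm farther back than shut.
Start: joints at [-1.275, 0.264, 1.604, -0, 1.274, -0.037], TCP at [0.221, -0.638, 0.245] pointing down, gripper open.
Joint ranges: [-2.63, 2.63], [-0.94, 2.18], [0.31, 2.57], [-1.31, 4.45], [0, 2.66], [-2.55, 2.55]. Speed limits (rad/s): [2.57, 2.57, 3.14, 3.14, 3.14, 3.14].

INTERFACE

Orientations are given as a rotation vector (axis times angle).
In Python, from workcell import readout, read_camera, bot, spotter gives the robot as it stands.
- The arm moves only by the tool jog_arm, never from a script. Its argument "increments" is a list of rows, each a list of 7 numbers: the shift along the tool's x, y, z in m, then the turn, a rotation vector about the tool's x, y, z in rad, then the opening, from 0 (shut) to 1 (fully open). A call has 1 to 10 rows; each row shifts and turns the pose as measured when the row begins, along the tool's axes as they then stand; what a row does not reach is not made up. A row lasts 1/8 s, in which the tool goes at most 62.5 mm and 10.7 degrees, less where a joint would pass 70% of its speed; a pose out of reach is approached as far as the arm can. A call with a gripper value outside its range is refused whole. The fingers move at their own pace and stop on an object; "force" is the grip in N (left out, the last holds). Time passes only in rows, so rows that do not move let the fingers close. It gives the time, the measured TCP pose, the force and the opening at its end, in the units of the state.
- readout.read_state(): the state, without advancing time (a new reading comes with each control period).
- read_camera(name): name is "side" or "top" or "wrist"; returns a dict with "img" (400x640x3 uint8, blue, green, red), "range_z" (400x640 float32, m along the optical axis (not along the pixel's ray), 0 where there is no reading), "fx", "fy", "cx", "cy" (pixels), "world_from_camera" (4x4, takes a point from camera to world coordinates). Camera axes: x right, y down, z forward; pixel columns grow to the right and rows downward; lengths in m; the calibration is good to about 2 mm. The wrist camera is an equidistant fisheye: a pixel r from the principal point sees the ray r / f radians off the axis. A picture is of the moment at which its call begins.
- bot.finish_job(): hands the job in, once; it reports no verdict.
Trained networks look in a picture, given as the dict that the camera call returned (one of the last four; its "shot" number tells which), for a name from the list of things; names that differ only in an ending like _2 or _b are one class to them, and where a whole thing is asked for, a point or a joint stands for the part that bears it (a point fixed in the world has none). Each returns a list of dicts, best first, with "p" (0 to 1); they miss things now and then, are a little off and sometimes report something else, mostly with a low value. They report only what shows in the picture. A call takes as long as a camera call. They do not tell look-alikes from the thing itself.
- spotter.masks_of(picture, thing): "mask" (400x640 bool, what is visible of it) and "location" ([column, row] in pixels, amid what is visible of it).
- spotter.spot_point(picture, thing): "location" ([column, row] in pixels: a listed point, or the origin of a listed thing).
The state is a dict: "time": time; "q": joint angles; "joint_vel": joint speeds; "joint_torque": joint torques, N m; "tool_pos": TCP position; "tcp_rot": TCP orientation; "wrist_force": force on the tool from outside, world axes, zero at the start; "torque": the same for the moment, N m; "width": opening from 0.0 (shut) to 1.0 (fully open).
Only numpy, scipy, OpenCV 4.12 (cv2) and the standard library are available. Lean on these libraries where they do the work, as an engineer would, in place of code of your own. Each camera call takes 0.05 s, during which the arm holds its last target. There are 200 camera calls.

## Working session

There is one attempt and no reset: what is moved stays moved. The work goes in short steps, Python scripts to look and compute and a tool call to move; the robot and the scene stay as the last step left them, time stands still between calls to the robot, and variables do not carry over. Pictures are saved under pics/ and viewed, about 8 in all and at most 12, crops included, and the job is handed in when it is done.

Besides the shell and the picture viewer there is one more tool, called after ">>>" in YAML: its name, and indented under it one key for each argument. jog_arm: Moves the arm, as the interface text tells. Its arguments: {"type":"object","properties":{"increments":{"type":"array"},"force":{"type":"number"}},"required":["increments"]}

```bash
ls; mkdir -p pics; cat > h.py <<'E'
import numpy as np, cv2
from workcell import readout, read_camera, bot, spotter
from scipy.spatial.transform import Rotation as R
def ray(p,uv):
    u=(uv[0]-p['cx'])/p['fx']; v=(uv[1]-p['cy'])/p['fy']
    return u,v
def pt(p,uv,z=None,fish=False):
    T=p['world_from_camera']
    if fish:
        a,b=ray(p,uv); r=np.hypot(a,b); d=np.array([a/r*np.sin(r),b/r*np.sin(r),np.cos(r)])
    else:
        d=np.array([*ray(p,uv),1.])
    dw=T[:3,:3]@d; o=T[:3,3]
    if z is not None: return o+dw*(z-o[2])/dw[2]
    c,r_=int(round(uv[0])),int(round(uv[1]))
    w=p['range_z'][max(r_-1,0):r_+2,max(c-1,0):c+2]; w=w[w>0]
    return o+dw*np.median(w)/d[2] if len(w) else None
def cloud(p,mask,fish=False):
    v,u=np.nonzero(mask&(p['range_z']>0)); zz=p['range_z'][v,u]
    a=(u-p['cx'])/p['fx']; b=(v-p['cy'])/p['fy']
    if fish:
        r=np.hypot(a,b)+1e-9; k=np.tan(r)/r; a=a*k;b=b*k
    P=np.c_[a*zz,b*zz,zz]; T=p['world_from_camera']
    return P@T[:3,:3].T+T[:3,3]
E
python3 - <<'E'
from h import *
np.set_printoptions(precision=4,suppress=True)
print(readout.read_state())
names="filler pump_mid guard_seat ear_left guard_panel guard_grip cap_top mat tray pusher_mid bottle1_mid".split()
ims=[]
for c in ("side","top"):
    p=read_camera(c); im=p['img'].copy(); print(c,p['world_from_camera'],p['fx'],p['cx'],p['cy'])
    for n in names:
        for d in spotter.spot_point(p,n)[:5]:
            if d['p']<.2: continue
            l=d['location']; print(c,n,round(d['p'],2),np.round(l,1),pt(p,l))
            cv2.circle(im,(int(l[0]),int(l[1])),3,(0,255,0),1); 
    cv2.imwrite(f'pics/{c}0.png',im)
p=read_camera('wrist');cv2.imwrite('pics/w0.png',p['img'])
E
```

```text
pics
{'time': 0.0, 'q': array([-1.2749,  0.2647,  1.6054,  0.    ,  1.2737, -0.0369]), 'joint_vel': array([-0.0004,  0.0015,  0.0009,  0.0002, -0.0009,  0.0012]), 'joint_torque': array([ -0.0036, -51.5122, -36.7316,  -0.0003,   0.0132,  -0.    ]), 'tool_pos': array([ 0.2203, -0.6373,  0.244 ]), 'tcp_rot': array([-1.347,  0.962, -0.959]), 'wrist_force': array([-0.0581, -0.2837, -0.3267]), 'torque': array([ 0.0097, -0.0239,  0.0118]), 'width': 1.001490181874712}
side [[ 0.9328 -0.2294  0.278   0.0885]
 [-0.3597 -0.5421  0.7595 -1.0818]
 [-0.0235 -0.8084 -0.5881  1.0069]
 [ 0.      0.      0.      1.    ]] 409.05052606554267 320.54915200039045 200.41977803337596
side filler 0.92 [336.7 226.3] [ 0.2731 -0.645   0.6136]
side filler 0.5 [342.1 170.1] [0.6855 0.2723 0.0886]
side ear_left 0.33 [284.2 196. ] [0.4313 0.3012 0.0055]
side ear_left 0.27 [347.7 190.4] [0.6197 0.0692 0.131 ]
side guard_panel 0.94 [347.5 190.9] [0.6174 0.0661 0.1313]
side guard_grip 0.6 [353.  169.9] [0.6481 0.0875 0.204 ]
side guard_grip 0.44 [340.3 169.9] [0.6798 0.2783 0.0876]
side mat 0.6 [281.1 195.1] [0.4223 0
[... 653 characters left out ...]
 ] [0.5492 0.053  0.0608]
top filler 0.49 [224.8 233.3] [0.4174 0.3055 0.0016]
top pump_mid 0.9 [289.7 124.9] [0.6857 0.0658 0.3019]
top guard_seat 0.55 [224.5 149.5] [0.6794 0.29   0.1085]
top guard_panel 0.59 [295.4 166.1] [0.6166 0.0594 0.1262]
top guard_grip 0.75 [296.2 147. ] [0.663  0.0543 0.1773]
top mat 0.66 [227.3 233.8] [0.4155 0.2964 0.0038]
top tray 0.8 [405.5 229.1] [ 0.4249 -0.3071  0.0047]
top pusher_mid 0.82 [465.8 238.1] [ 0.3838 -0.4559  0.1356]
top pusher_mid 0.76 [461. 213.] [ 0.4704 -0.4774  0.0606]
top pusher_mid 0.69 [466. 262.] [ 0.3129 -0.4635  0.1027]
top pusher_mid 0.54 [425.  221.6] [ 0.437  -0.3409  0.1188]
top bottle1_mid 0.8 [227.3 149.4] [0.6815 0.2824 0.1026]
```

View pics/side0.png

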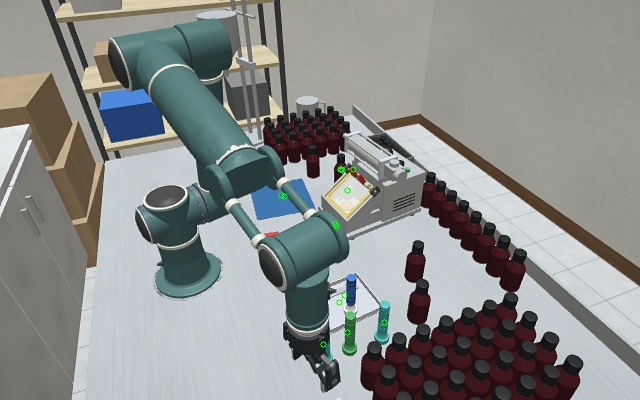

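View pics/top0.png

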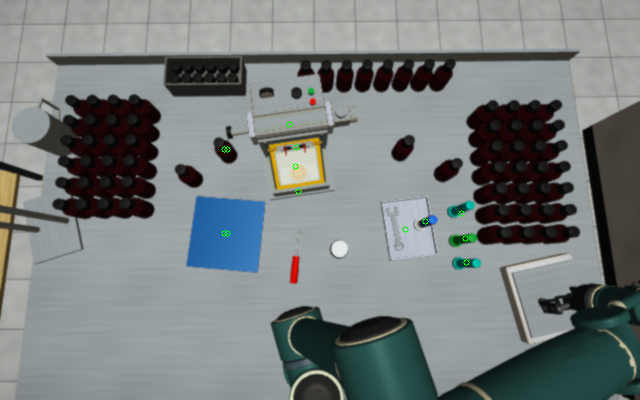

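The side view shows the filler with its guard at (348,190). The top view shows the mat at (227,234), the tray at (408,228) with the blue-handled pusher at (425,221), and green/turquoise look-alikes to its right. Next I'll fit the filler's yaw and the exact poses.

```bash
python3 - <<'E'
from h import *
np.set_printoptions(precision=4,suppress=True)
for c in ("top","side"):
    p=read_camera(c); hsv=cv2.cvtColor(p['img'],cv2.COLOR_BGR2HSV)
    full=np.ones((400,640),bool); C=cloud(p,full)
    # housing top
    near=(abs(C[:,0]-.75)<.25)&(abs(C[:,1]-.06)<.22)
    for lo,hi in ((.19,.21),):
        s=C[near&(C[:,2]>lo)&(C[:,2]<hi)]
        r=cv2.minAreaRect(s[:,:2].astype(np.float32)*1000); print(c,'housing z~.2',len(s),r,s[:,:2].min(0),s[:,:2].max(0))
    # pump tube: highest points
    s=C[near&(C[:,2]>.297)&(C[:,2]<.33)]
    if len(s)>5:
        m=s.mean(0);u,sv,vt=np.linalg.svd(s[:,:2]-m[:2]); print('pump',len(s),m,vt[0],np.degrees(np.arctan2(-vt[0][0]*np.sign(vt[0][1]),abs(vt[0][1]))), 'ext',((s[:,:2]-m[:2])@vt[0]).min(),((s[:,:2]-m[:2])@vt[0]).max())
    # yellow border
    y=cv2.inRange(hsv,(18,120,100),(35,255,255))>0
    Y=cloud(p,y); Y=Y[(abs(Y[:,0]-.63)<.12)&(abs(Y[:,1]-.06)<.12)&(Y[:,2]>.07)]
    m=np.median(Y,0);
    for _ in range(4):
        u,sv,vt=np.linalg.svd(Y-m,full_matrices=False); n=vt[2]*np.sign(vt[2][2]); d=(Y-m)@n; Y=Y[abs(d)<.006]; m=Y.mean(0)
    print('yellow',len(Y),m,'n',n,'tilt',np.degrees(np.arccos(n[2])),'yaw',np.degrees(np.arctan2(-n[1],-n[0])))
    yaw=np.arctan2(-n[1],-n[0]); 
    ey=np.array([-np.sin(yaw),np.cos(yaw),0]); ex=np.cross(ey,n)
    a=np.c_[(Y-m)@ex,(Y-m)@ey]; r=cv2.minAreaRect((a*1000).astype(np.float32)); print(r); print('ctr',m+ex*r[0][0]/1e3+ey*r[0][1]/1e3)
    for n_ in ("pusher_mid","mat","tray","guard_panel","bottle1_mid"):
        for d in spotter.masks_of(p,n_)[:4]:
            if d['p']<.3: continue
            M=d['mask']; Q=cloud(p,M); h=np.median(hsv[M],0)
            e=cv2.minAreaRect((Q[:,:2]*1000).astype(np.float32))
            print(n_,round(d['p'],2),d['location'],'hsv',h,'med',np.median(Q,0),'rect',e,'z',np.percentile(Q[:,2],[2,98]))
    b=cv2.inRange(hsv,(105,150,80),(125,255,255))>0
    B=cloud(p,b); B=B[(B[:,2]>.04)&(B[:,2]<.2)&(abs(B[:,1]+.35)<.1)&(abs(B[:,0]-.45)<.12)]
    if len(B): print('blue handle',len(B),B.mean(0),B.min(0),B.max(0)); t=B[B[:,2]>B[:,2].max()-.006]; print('top',t.mean(0),len(t))
E
```

```text
top housing z~.2 1946 ((758.1712036132812, 73.66387176513672), (247.22764587402344, 219.62020874023438), 8.37985610961914) [ 0.6319 -0.0305] [0.894  0.1966]
pump 1988 [0.7009 0.0528 0.3049] [-0.1407  0.9901] 8.086507203925862 ext -0.17278659098685178 0.12856771039985312
yellow 599 [0.6197 0.0536 0.1294] n [-0.5671 -0.0839  0.8194] tilt 34.97918297516163 yaw 8.41884913837673
((2.5410995483398438, 0.26212310791015625), (159.00425720214844, 154.08091735839844), 89.80569458007812)
ctr [0.6217 0.0542 0.1309]
pusher_mid 0.66 [457.6, 211.6] hsv [ 87.  255.  100.5] med [ 0.4799 -0.4625  0.0833] rect ((481.8730163574219, -466.8746643066406), (40.229454040527344, 32.842308044433594), 22.920516967773438) z [0.0046 0.1511]
pusher_mid 0.55 [463.1, 262.5] hsv [ 87.  252.  100.5] med [ 0.3097 -0.4657  0.0818] rect ((306.9462585449219, -474.4609375), (46.109825134277344, 37.8551139831543), 23.943626403808594) z [0.0072 0.1516]
pusher_mid 0.52 [408.6, 229.7] hsv [109.  25. 203.] med [ 0.4209 -0.3202  0.0031] rect ((430.1898498535156, -319.5110168457031), (199.79322814941406, 169.83761596679688), 6.22
[... 2742 characters left out ...]
 234.] med [ 0.4633 -0.3336  0.004 ] rect ((415.1990051269531, -450.1097717285156), (506.71649169921875, 156.06138610839844), 68.92411041259766) z [-0.0008  0.0227]
guard_panel 0.89 [346.2, 194.2] hsv [ 50.  10. 220.] med [0.6217 0.0478 0.1301] rect ((622.0426025390625, 58.549705505371094), (132.53414916992188, 186.78271484375), 6.889746189117432) z [0.0896 0.2074]
bottle1_mid 0.57 [340.2, 165.8] hsv [176.  104.5  47.5] med [0.6775 0.2881 0.0992] rect ((690.7029418945312, 311.06732177734375), (334.8500061035156, 47.09737014770508), 63.0504035949707) z [0.0332 0.1493]
blue handle 213 [ 0.4358 -0.3628  0.1131] [ 0.425  -0.3708  0.0461] [ 0.4517 -0.3426  0.1562]
top [ 0.4387 -0.3564  0.1531] 52
```

```bash
cat >> h.py <<'E'
np.set_printoptions(precision=4,suppress=True)
YAW=np.radians(8.1); F0=np.array([.552,.0445,0])
Rf=R.from_euler('z',YAW).as_matrix()
# seat axes in world
Rs=Rf@R.from_euler('y',-np.radians(35)).as_matrix()
S0=F0+Rf@[.073,0,.128]
def seat(v): return S0+Rs@np.array(v)
def toolR(ydir,xdir):
    y=ydir/np.linalg.norm(ydir); x=xdir-y*(xdir@y); x/=np.linalg.norm(x); return np.c_[x,y,np.cross(x,y)]
def cur():
    s=readout.read_state(); return np.array(s['tool_pos']),R.from_rotvec(s['tcp_rot']).as_matrix(),s
def plan(pos,Rt,n=None,start=None,g=1):
    p0,R0=start if start else cur()[:2]
    rv=R.from_matrix(R0.T@Rt).as_rotvec(); L=np.linalg.norm(pos-p0); a=np.degrees(np.linalg.norm(rv))
    n=n or max(1,int(np.ceil(max(L/.055,a/9.5))))
    print(f'-- {n} rows, dist {L:.4f}, ang {a:.2f}')
    for k in range(n):
        Rk=R0@R.from_rotvec(rv*k/n).as_matrix()
        d=Rk.T@(pos-p0)/n
        print(list(np.round(np.r_[d,rv/n],4)),g)
    return pos,Rt
E
python3 - <<'E'
from h import *
p0,R0,s=cur(); print('R0\n',R0)
p=read_camera('wrist'); T=p['world_from_camera']; print('cam in tool',R0.T@(T[:3,3]-p0),'\n',R0.T@T[:3,:3])
print('Rs\n',Rs,'S0',S0)
n=Rs[:,2]
for sgn in (1,-1):
    Rt=toolR(-n,sgn*Rs[:,1]); print(sgn,'\n',Rt)
grip=seat([.062,0,.050]); print('grip',grip)
sgn=1 if (R0[:,0]@[0,1,0])>0 else -1
Rt=toolR(-n,sgn*Rs[:,1])
plan(seat([.03,0,.20]),Rt)
print([x for x in dir(bot) if x[0]!='_'],[x for x in dir(readout) if x[0]!='_'])
E
```

```text
R0
 [[ 0.3267  0.      0.9451]
 [-0.9451 -0.      0.3267]
 [ 0.     -1.      0.    ]]
cam in tool [ 0.0003 -0.1291  0.0822] 
 [[ 1.      0.0003 -0.0001]
 [ 0.0002 -0.3203  0.9473]
 [ 0.0003 -0.9473 -0.3203]]
Rs
 [[ 0.811  -0.1409 -0.5679]
 [ 0.1154  0.99   -0.0808]
 [ 0.5736  0.      0.8192]] S0 [0.6243 0.0548 0.128 ]
1 
 [[-0.1409  0.5679 -0.811 ]
 [ 0.99    0.0808 -0.1154]
 [ 0.     -0.8192 -0.5736]]
-1 
 [[ 0.1409  0.5679  0.811 ]
 [-0.99    0.0808  0.1154]
 [ 0.     -0.8192  0.5736]]
grip [0.6462 0.0579 0.2045]
-- 14 rows, dist 0.7520, ang 36.63
[np.float64(-0.0386), np.float64(-0.0046), np.float64(0.0371), np.float64(0.0435), np.float64(0.0132), np.float64(-0.0042)] 1
[np.float64(-0.039), np.float64(-0.0031), np.float64(0.0368), np.float64(0.0435), np.float64(0.0132), np.float64(-0.0042)] 1
[np.float64(-0.0395), np.float64(-0.0017), np.float64(0.0363), np.float64(0.0435), np.float64(0.0132), np.float64(-0.0042)] 1
[np.float64(-0.04), np.float64(-0.0003), np.float64(0.0359), np.float64(0.0435), np.float64(0.0132), np.float64(-0.0042)] 1
[np.float64(-0.0405), np.float64(0.0011), n
[... 568 characters left out ...]
(-0.0042)] 1
[np.float64(-0.0428), np.float64(0.0075), np.float64(0.0316), np.float64(0.0435), np.float64(0.0132), np.float64(-0.0042)] 1
[np.float64(-0.0432), np.float64(0.0087), np.float64(0.0307), np.float64(0.0435), np.float64(0.0132), np.float64(-0.0042)] 1
[np.float64(-0.0437), np.float64(0.0098), np.float64(0.0297), np.float64(0.0435), np.float64(0.0132), np.float64(-0.0042)] 1
[np.float64(-0.0441), np.float64(0.0109), np.float64(0.0287), np.float64(0.0435), np.float64(0.0132), np.float64(-0.0042)] 1
[np.float64(-0.0445), np.float64(0.012), np.float64(0.0276), np.float64(0.0435), np.float64(0.0132), np.float64(-0.0042)] 1
['MotionError', 'finger_overhang', 'finish_job'] ['read_state']
```

>>> jog_arm:
  increments:
    - [-0.0386, -0.008, 0.0371, 0.0435, 0.0132, -0.0042, 1]
    - [-0.039, -0.007, 0.0368, 0.0435, 0.0132, -0.0042, 1]
    - [-0.0395, -0.006, 0.0363, 0.0435, 0.0132, -0.0042, 1]
    - [-0.04, -0.004, 0.0359, 0.0435, 0.0132, -0.0042, 1]
    - [-0.0405, -0.002, 0.0353, 0.0435, 0.0132, -0.0042, 1]
    - [-0.0409, 0.0025, 0.0347, 0.0435, 0.0132, -0.0042, 1]
    - [-0.0414, 0.0038, 0.034, 0.0435, 0.0132, -0.0042, 1]
    - [-0.0419, 0.0051, 0.0333, 0.0435, 0.0132, -0.0042, 1]
    - [-0.0423, 0.0063, 0.0325, 0.0435, 0.0132, -0.0042, 1]
    - [-0.0428, 0.0075, 0.0316, 0.0435, 0.0132, -0.0042, 1]

```text
time: 3.15
tool_pos: [0.4503, -0.1427, 0.3142]
tcp_rot: [-0.934, 0.759, -1.238]
wrist_force: [0.6, 0.3, -0.5]
width: 0.996
```

```bash
sed -i 's/print(list(np.round(np.r_\[d,rv\/n\],4)),g)/print([float(x) for x in np.round(np.r_[d,rv\/n],4)],g)/' h.py; cat >> h.py <<'E'
RG=toolR(-Rs[:,2],-Rs[:,1])
RD=toolR(np.array([0,0,-1.]),-Rf[:,1])
E
python3 - <<'E'
from h import *
plan(seat([.045,0,.14]),RG)
E
```

```text
-- 5 rows, dist 0.2364, ang 9.31
[-0.033, 0.0222, 0.0256, 0.0312, 0.0087, -0.0019] 1
[-0.0332, 0.0229, 0.0246, 0.0312, 0.0087, -0.0019] 1
[-0.0335, 0.0236, 0.0236, 0.0312, 0.0087, -0.0019] 1
[-0.0337, 0.0242, 0.0226, 0.0312, 0.0087, -0.0019] 1
[-0.034, 0.0249, 0.0215, 0.0312, 0.0087, -0.0019] 1
```

>>> jog_arm:
  increments:
    - [-0.033, 0.0222, 0.0256, 0.0312, 0.0087, -0.0019, 1]
    - [-0.0332, 0.0229, 0.0246, 0.0312, 0.0087, -0.0019, 1]
    - [-0.0335, 0.0236, 0.0236, 0.0312, 0.0087, -0.0019, 1]
    - [-0.0337, 0.0242, 0.0226, 0.0312, 0.0087, -0.0019, 1]
    - [-0.034, 0.0249, 0.0215, 0.0312, 0.0087, -0.0019, 1]
    - [0, 0, 0, 0, 0, 0, 1]

```text
time: 3.9
tool_pos: [0.5846, 0.0591, 0.2719]
tcp_rot: [-0.779, 0.669, -1.31]
wrist_force: [-0.9, -0.8, -0.1]
width: 1.001
```

```bash
python3 - <<'E'
from h import *
p0,R0,s=cur(); print(p0, 'seat coords',Rs.T@(p0-S0),'rot err',R.from_matrix(R0.T@RG).as_rotvec())
p=read_camera('wrist'); cv2.imwrite('pics/w1.png',p['img'])
hsv=cv2.cvtColor(p['img'],cv2.COLOR_BGR2HSV)
red=((hsv[...,0]<8)|(hsv[...,0]>172))&(hsv[...,1]>150)&(hsv[...,2]>60)
n,l,st,ce=cv2.connectedComponentsWithStats(red.astype(np.uint8))
for i in range(1,n):
    if st[i,4]<60: continue
    Q=(cloud(p,l==i,True)-S0)@Rs
    if len(Q): print('red',st[i],'seat med',np.median(Q,0),Q.min(0),Q.max(0))
for nm in ("guard_grip","guard_panel","pump_mid","ear_left","guard_seat"):
    for d in spotter.spot_point(p,nm)[:2]:
        q=pt(p,d['location'],fish=True) if False else None
        print(nm,d['p'],d['location'])
full=np.ones((400,640),bool); C=cloud(p,full,True); Q=(C-S0)@Rs
m=(abs(Q[:,0]+.01)<.05)&(abs(Q[:,1])<.05); print('panel z',np.median(Q[m,2]))
F=(C-F0)@Rf; m=(abs(F[:,1])<.08)&(F[:,2]>.30)&(F[:,2]<.315); print('pump top filler x',F[m].mean(0) if m.any() else 0)
A=np.c_[Q[:,0],Q[:,1],np.ones(len(Q))]; m=(Q[:,0]<.03)&(Q[:,0]>-.07)&(abs(Q[:,1])<.07)&(abs(Q[:,2])<.01); print('plane',np.linalg.lstsq(A[m],Q[m,2],rcond=None)[0],m.sum())
y=cv2.inRange(hsv,(18,120,100),(35,255,255))>0
Y=(cloud(p,y,True)-S0)@Rs; Y=Y[(abs(Y[:,2])<.012)&(abs(Y[:,0])<.1)&(abs(Y[:,1])<.1)]
print('yellow',len(Y),Y.min(0),Y.max(0),cv2.minAreaRect((Y[:,:2]*1000).astype(np.float32)))
E
```

```text
[0.5846 0.0591 0.2719] seat coords [0.0509 0.0098 0.1401] rot err [-0.013   0.0057 -0.0005]
red [294 183   8  39 130] seat med [0.0659 0.0279 0.0652] [0.0535 0.0265 0.0197] [0.0709 0.0294 0.0672]
red [368 183  14  39 156] seat med [ 0.0676 -0.0295  0.0651] [ 0.0536 -0.0316  0.0175] [ 0.0711 -0.0279  0.0671]
guard_grip 0.89 [334.2, 199.4]
guard_panel 0.95 [331.6, 250.4]
pump_mid 0.91 [342.1, 80.9]
panel z 0.003641595527033788
pump top filler x [0.126  0.0028 0.306 ]
plane [-0.0076  0.0024  0.0038] 12469
yellow 4913 [-0.0759 -0.0806 -0.0017] [0.0749 0.0782 0.012 ] ((-0.48494720458984375, -1.2250900268554688), (150.81185913085938, 158.7527618408203), 0.06727650761604309)
```

View pics/w1.png

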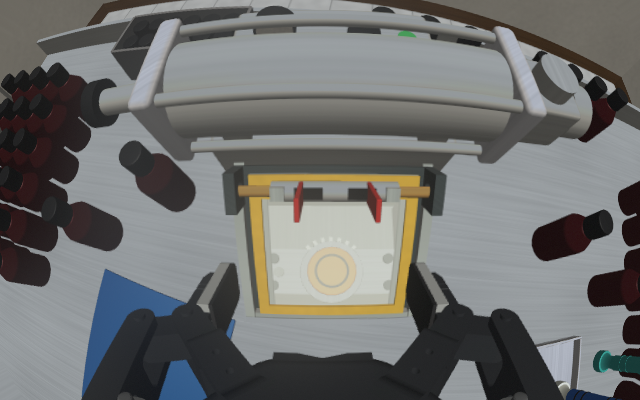

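```bash
cat >> h.py <<'E'
S0=S0+Rs@[-.0003,-.001,0]; F0=F0+Rs@[-.0003,-.001,0]
E
python3 - <<'E'
from h import *
p=read_camera('wrist'); C=cloud(p,np.ones((400,640),bool),True); Q=(C-S0)@Rs
for lo in np.arange(.03,.26,.02):
    m=(abs(Q[:,1])<.06)&(Q[:,2]>lo)&(Q[:,2]<lo+.02)&(Q[:,0]>.075)&(Q[:,0]<.3); print(round(lo,2),m.sum(),np.percentile(Q[m,0],1) if m.any() else None)
st=plan(seat([.062,0,.12]),RG)
plan(seat([.062,0,.045]),RG,n=5,start=st)
E
```

```text
0.03 0 None
0.05 2 0.10551540167595963
0.07 5515 0.10542190967164958
0.09 17033 0.11955624514690744
0.11 3746 0.13699132258991747
0.13 0 None
0.15 0 None
0.17 0 None
0.19 0 None
0.21 0 None
0.23 0 None
0.25 0 None
-- 1 rows, dist 0.0250, ang 0.96
[0.0066, 0.0223, 0.0093, -0.0164, 0.0007, 0.0037] 1
-- 5 rows, dist 0.0750, ang 0.00
[0.0, 0.015, -0.0, 0.0, 0.0, 0.0] 1
[0.0, 0.015, -0.0, 0.0, 0.0, 0.0] 1
[0.0, 0.015, -0.0, 0.0, 0.0, 0.0] 1
[0.0, 0.015, -0.0, 0.0, 0.0, 0.0] 1
[0.0, 0.015, -0.0, 0.0, 0.0, 0.0] 1
```

>>> jog_arm:
  increments:
    - [0.0066, 0.0223, 0.0093, -0.0164, 0.0007, 0.0037, 1]
    - [0, 0.015, 0, 0, 0, 0, 1]
    - [0, 0.015, 0, 0, 0, 0, 1]
    - [0, 0.015, 0, 0, 0, 0, 1]
    - [0, 0.015, 0, 0, 0, 0, 1]
    - [0, 0, 0, 0, 0, 0, 1]

```text
time: 5.0
tool_pos: [0.6417, 0.0533, 0.2099]
tcp_rot: [-0.785, 0.684, -1.315]
wrist_force: [0.1, 1.0, -0.1]
width: 0.998
```

```bash
python3 - <<'E'
from h import *
p0,R0,s=cur(); print('seat coords',Rs.T@(p0-S0))
plan(seat([.062,0,.045]),RG,n=2)
E
```

```text
seat coords [ 0.0612 -0.0029  0.0573]
-- 2 rows, dist 0.0127, ang 0.27
[-0.0015, 0.0061, 0.0004, -0.0002, -0.0019, 0.0013] 1
[-0.0015, 0.0061, 0.0004, -0.0002, -0.0019, 0.0013] 1
```

>>> jog_arm:
  increments:
    - [-0.0015, 0.0061, 0.0004, 0, -0.0019, 0.0013, 1]
    - [-0.0015, 0.0061, 0.0004, 0, -0.0019, 0.0013, 1]
    - [0, 0, 0, 0, 0, 0, 0]
    - [0, 0, 0, 0, 0, 0, 0]
    - [0, 0, 0, 0, 0, 0, 0]
    - [0, 0, 0, 0, 0, 0, 0]
    - [0, 0, 0, 0, 0, 0, 0]
  force: 60

```text
time: 5.88
tool_pos: [0.6492, 0.0578, 0.2029]
tcp_rot: [-0.784, 0.679, -1.31]
wrist_force: [0.4, 0.7, -1.5]
width: 0.338
```

```bash
python3 - <<'E'
from h import *
p0,R0,s=cur(); print('seat coords',Rs.T@(p0-S0),R.from_matrix(R0.T@RG).as_rotvec(),s['width']*85, s['wrist_force'])
p=read_camera('wrist'); cv2.imwrite('pics/w2.png',p['img'])
E
```

```text
seat coords [0.0638 0.0005 0.047 ] [-0.003   0.0012 -0.0003] 28.76297814072128 [ 0.3855  0.6835 -1.5333]
```

View pics/w2.png

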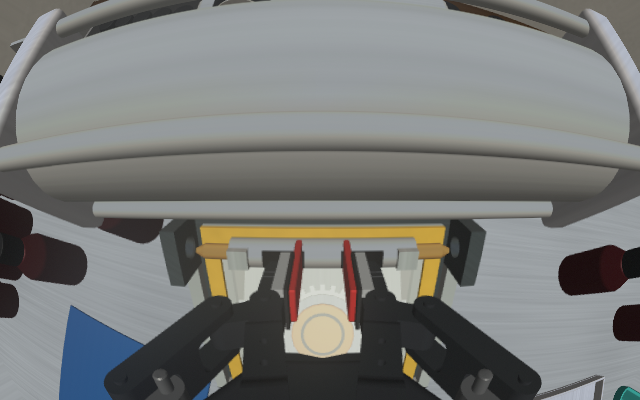

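>>> jog_arm:
  increments:
    - [0, 0, 0, 0, 0, 0, 0]
    - [0, -0.008, 0, 0, 0, 0, 0]
    - [0, -0.008, 0, 0, 0, 0, 0]
    - [0, -0.01, 0, 0, 0, 0, 0]
    - [0, 0, 0, 0, 0, 0, 0]

```text
time: 6.55
tool_pos: [0.6325, 0.0556, 0.2243]
tcp_rot: [-0.786, 0.681, -1.309]
wrist_force: [-0.1, 0.8, -2.2]
width: 0.344
```

```bash
cat >> h.py <<'E'
def guardpose(p):
    "guard panel in seat frame, from wrist picture: yellow border plane and rect"
    hsv=cv2.cvtColor(p['img'],cv2.COLOR_BGR2HSV)
    y=cv2.inRange(hsv,(18,120,100),(35,255,255))>0
    p0,R0,_=cur()
    Y=(cloud(p,y,True)-p0)@R0   # tool coords
    Y=Y[(abs(Y[:,1])<.12)&(Y[:,2]<.1)&(abs(Y[:,0])<.1)&(Y[:,2]>-.18)]
    m=np.median(Y,0)
    for _ in range(6):
        A=np.c_[Y[:,0],Y[:,2],np.ones(len(Y))]; c=np.linalg.lstsq(A,Y[:,1],rcond=None)[0]; d=Y[:,1]-A@c; Y=Y[abs(d)<max(.004,1.5*d.std())]
    print('guard in tool: n',len(Y),'plane y=',c,'z range',np.percentile(Y[:,2],[.5,99.5]),'x',np.percentile(Y[:,0],[.5,99.5]))
E
python3 - <<'E'
from h import *
p0,R0,s=cur(); print('seat coords',Rs.T@(p0-S0),s['width'],s['wrist_force'])
p=read_camera('wrist'); guardpose(p); cv2.imwrite('pics/w3.png',p['img'])
E
```

```text
seat coords [0.0623 0.0006 0.0741] 0.344218297182568 [-0.0546  0.7835 -2.1786]
guard in tool: n 4511 plane y= [0.0002 0.004  0.0402] z range [-0.1248  0.0116] x [-0.0763  0.077 ]
```

View pics/w3.png

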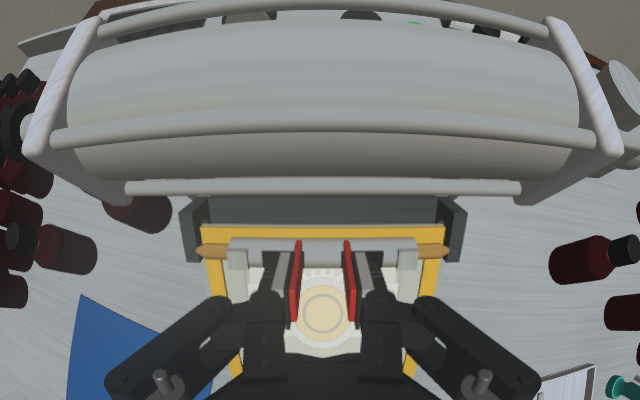

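```bash
python3 - <<'E'
from h import *
st=plan(seat([.055,0,.16]),RG)
st=plan(np.array([.478,.311,.20]),RD,start=st)
st=plan(np.array([.478,.311,.075]),RD,start=st)
E
```

```text
-- 2 rows, dist 0.0865, ang 0.08
[0.0003, -0.0431, -0.0034, 0.0001, 0.0006, -0.0003] 1
[0.0003, -0.0431, -0.0034, 0.0001, 0.0006, -0.0003] 1
-- 6 rows, dist 0.2963, ang 35.00
[-0.0459, 0.0064, -0.0171, -0.1018, 0.0, 0.0] 1
[-0.0459, 0.0081, -0.0163, -0.1018, 0.0, 0.0] 1
[-0.0459, 0.0098, -0.0154, -0.1018, 0.0, 0.0] 1
[-0.0459, 0.0113, -0.0143, -0.1018, 0.0, 0.0] 1
[-0.0459, 0.0127, -0.0131, -0.1018, 0.0, 0.0] 1
[-0.0459, 0.0139, -0.0118, -0.1018, 0.0, 0.0] 1
-- 3 rows, dist 0.1250, ang 0.00
[0.0, 0.0417, 0.0, 0.0, 0.0, 0.0] 1
[0.0, 0.0417, 0.0, 0.0, 0.0, 0.0] 1
[0.0, 0.0417, 0.0, 0.0, 0.0, 0.0] 1
```

>>> jog_arm:
  increments:
    - [0, -0.03, -0.002, 0, 0, 0, 0]
    - [0, -0.03, -0.002, 0, 0, 0, 0]
    - [0, -0.03, -0.003, 0, 0, 0, 0]
    - [-0.03, 0.005, -0.012, -0.06, 0, 0, 0]
    - [-0.0459, 0.0075, -0.0165, -0.1018, 0, 0, 0]
    - [-0.0459, 0.009, -0.0158, -0.1018, 0, 0, 0]
    - [-0.0459, 0.0105, -0.0148, -0.1018, 0, 0, 0]
    - [-0.0459, 0.012, -0.0137, -0.1018, 0, 0, 0]
    - [-0.04, 0.012, -0.011, -0.09, 0, 0, 0]
    - [-0.015, 0.003, -0.004, -0.04, 0, 0, 0]

```text
time: 7.85
tool_pos: [0.4729, 0.311, 0.2064]
tcp_rot: [-1.271, 1.107, -1.108]
wrist_force: [-0.2, -0.3, -2.7]
width: 0.34
```

```bash
python3 - <<'E'
from h import *
p0,R0,s=cur(); print(p0,s['width'],s['wrist_force'])
p=read_camera('wrist'); guardpose(p); 
plan(np.array([.478,.311,.075]),RD)
E
```

```text
[0.4729 0.311  0.2064] 0.3402618140134054 [-0.21   -0.2749 -2.6675]
guard in tool: n 4252 plane y= [-0.0011  0.0002  0.0403] z range [-0.1262  0.0104] x [-0.0752  0.0779]
-- 3 rows, dist 0.1315, ang 0.26
[0.0006, 0.0438, 0.0016, 0.0001, -0.0014, -0.0003] 1
[0.0006, 0.0438, 0.0016, 0.0001, -0.0014, -0.0003] 1
[0.0006, 0.0438, 0.0016, 0.0001, -0.0014, -0.0003] 1
```

>>> jog_arm:
  increments:
    - [0.0006, 0.035, 0.0016, 0, -0.0014, 0, 0]
    - [0.0006, 0.045, 0.0016, 0, -0.0014, 0, 0]
    - [0.0006, 0.04, 0.0016, 0, 0, 0, 0]
    - [0, 0.02, 0, 0, 0, 0, 0]
    - [0, 0.006, 0, 0, 0, 0, 0]
    - [0, 0, 0, 0, 0, 0, 0]

```text
time: 8.65
tool_pos: [0.4843, 0.3085, 0.0609]
tcp_rot: [-1.26, 1.099, -1.11]
wrist_force: [0.4, 1.1, -1.1]
width: 0.343
```

>>> jog_arm:
  increments:
    - [0, 0.006, 0, 0, 0, 0, 0]
    - [0, 0.003, 0, 0, 0, 0, 0]
    - [0, 0.002, 0, 0, 0, 0, 0]
    - [0, 0, 0, 0, 0, 0, 0]

```text
time: 9.15
tool_pos: [0.4869, 0.3095, 0.0534]
tcp_rot: [-1.254, 1.096, -1.111]
wrist_force: [-0.3, -0.6, -0.2]
width: 0.339
```

```bash
python3 - <<'E'
from h import *
p0,R0,s=cur(); print(p0,R.from_matrix(R0.T@RD).as_rotvec(),s['wrist_force'])
p=read_camera('wrist'); guardpose(p)
for i in range(3): print(cur()[2]['wrist_force']); p=read_camera('wrist')
E
```

```text
[0.4869 0.3095 0.0534] [-0.0183 -0.003  -0.0041] [-0.2568 -0.6359 -0.2222]
guard in tool: n 4280 plane y= [-0.0021  0.0071  0.0404] z range [-0.1256  0.0105] x [-0.0761  0.0771]
[-0.497   0.4043 -0.2583]
[-0.683  -0.8583  0.6584]
[-0.2119 -0.6697  1.5314]
```

>>> jog_arm:
  increments:
    - [0, 0.003, -0.001, -0.012, 0, -0.004, 0]
    - [0, 0.002, 0, -0.006, 0, 0, 0]
    - [0, 0.002, 0, 0, 0, 0, 0]
    - [0, 0, 0, 0, 0, 0, 0]

```text
time: 9.85
tool_pos: [0.4878, 0.3103, 0.052]
tcp_rot: [-1.27, 1.105, -1.107]
wrist_force: [0.7, -0.2, -2.2]
width: 0.335
```

```bash
python3 - <<'E'
from h import *
p0,R0,s=cur(); print(p0,R.from_matrix(R0.T@RD).as_rotvec(),s['wrist_force'],s['torque'])
p=read_camera('wrist'); guardpose(p)
E
```

```text
[0.4878 0.3103 0.052 ] [-0.0015 -0.0024 -0.0002] [ 0.6935 -0.1527 -2.1988] [ 0.0569 -0.0812 -0.0251]
guard in tool: n 4272 plane y= [0.0002 0.001  0.0402] z range [-0.1261  0.0105] x [-0.0761  0.077 ]
```

>>> jog_arm:
  increments:
    - [0, 0.003, 0, -0.001, 0, 0, 0]
    - [0, 0.002, 0, 0, 0, 0, 0]
    - [0, 0.002, 0, 0, 0, 0, 0]
    - [0, 0, 0, 0, 0, 0, 0]

```text
time: 10.4
tool_pos: [0.4885, 0.3106, 0.0519]
tcp_rot: [-1.273, 1.107, -1.106]
wrist_force: [-0.6, -0.3, -2.9]
width: 0.335
```

>>> jog_arm:
  increments:
    - [0, 0.006, 0, 0, 0, 0, 0]
    - [0, 0.006, 0, 0, 0, 0, 0]

```text
time: 10.65
tool_pos: [0.4892, 0.3109, 0.0515]
tcp_rot: [-1.276, 1.108, -1.106]
wrist_force: [-17.9, -11.4, 47.7]
width: 0.336
```

>>> jog_arm:
  increments:
    - [0, 0, 0, 0, 0, 0, 0]
    - [0, 0, 0, 0, 0, 0, 0]

```text
time: 10.9
tool_pos: [0.4902, 0.3115, 0.0529]
tcp_rot: [-1.273, 1.106, -1.106]
wrist_force: [0.3, -0.2, -2.3]
width: 0.338
```

```bash
python3 - <<'E'
from h import *
p0,R0,s=cur(); print(p0,R.from_matrix(R0.T@RD).as_rotvec(),s['wrist_force'],s['torque'])
p=read_camera('wrist'); guardpose(p); cv2.imwrite('pics/w4.png',p['img'])
C=cloud(p,np.ones((400,640),bool),True); hsv=cv2.cvtColor(p['img'],cv2.COLOR_BGR2HSV)
b=cv2.inRange(hsv,(98,120,80),(115,255,255))>0; B=cloud(p,b,True); B=B[B[:,2]<.03]; print('mat',len(B),np.percentile(B,[1,50,99],axis=0))
y=cv2.inRange(hsv,(18,120,100),(35,255,255))>0; Y=cloud(p,y,True); Y=Y[Y[:,2]<.04]; print('yellow z',np.percentile(Y[:,2],[2,50,98]), Y.min(0),Y.max(0))
print(p0,cur()[2]['wrist_force'])
E
```

```text
[0.4902 0.3115 0.0529] [ 0.0013 -0.002   0.0009] [ 0.2541 -0.1562 -2.2588] [ 0.0045 -0.0212 -0.0561]
guard in tool: n 4260 plane y= [0.0008 0.0004 0.04  ] z range [-0.1257  0.0109] x [-0.0763  0.0767]
mat 27533 [[0.3405 0.1771 0.0031]
 [0.5117 0.325  0.0045]
 [0.5424 0.4149 0.0059]]
yellow z [0.0112 0.0126 0.0237] [0.3504 0.2176 0.0047] [0.5112 0.3888 0.0251]
[0.4902 0.3115 0.0529] [-0.089  -0.9645 -1.4361]
```

View pics/w4.png

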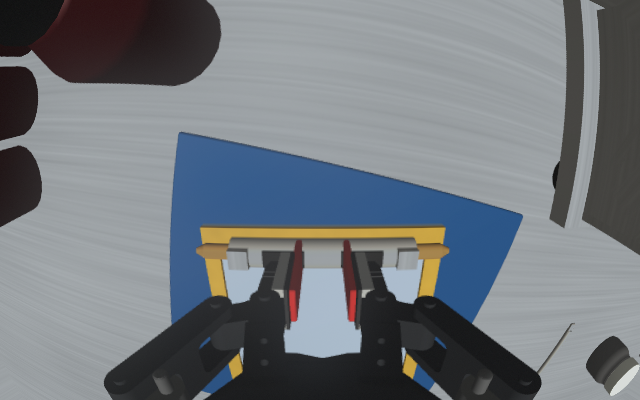

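```bash
python3 - <<'E'
from h import *
p0,R0,s=cur(); print(s['q'],s['joint_torque'],s['wrist_force'],s['time'])
for c in ("side","top"):
    p=read_camera(c); im=p['img'];
    hsv=cv2.cvtColor(im,cv2.COLOR_BGR2HSV); y=cv2.inRange(hsv,(18,120,100),(35,255,255))>0; Y=cloud(p,y); Y=Y[(Y[:,2]<.04)&(abs(Y[:,0]-.43)<.1)&(abs(Y[:,1]-.3)<.1)]; print(c,len(Y),np.percentile(Y[:,2],[10,50,90]) if len(Y) else 0)
    b=cv2.inRange(hsv,(98,120,80),(115,255,255))>0; B=cloud(p,b); B=B[(B[:,2]<.03)&(abs(B[:,0]-.43)<.15)&(abs(B[:,1]-.3)<.15)]; print('mat',len(B),np.median(B[:,2]) if len(B) else 0)
    if c=='side': a=im
    else: b2=im
cv2.imwrite('pics/c5.png',np.hstack([cv2.resize(a[60:300,160:460],(400,320),interpolation=2),cv2.resize(b2[120:360,140:440],(400,320),interpolation=2)]))
E
```

```text
[ 0.5234  0.2805  1.9714 -0.0004  0.8919  1.9551] [  0.0058 -46.7413 -30.5957   0.0168   0.1162  -0.0002] [-0.089  -0.9645 -1.4361] 10.95
side 151 [0.0085 0.0112 0.0158]
mat 945 0.0032613674384276425
top 195 [0.0076 0.0113 0.0161]
mat 1250 0.0031595373089200463
```

View pics/c5.png

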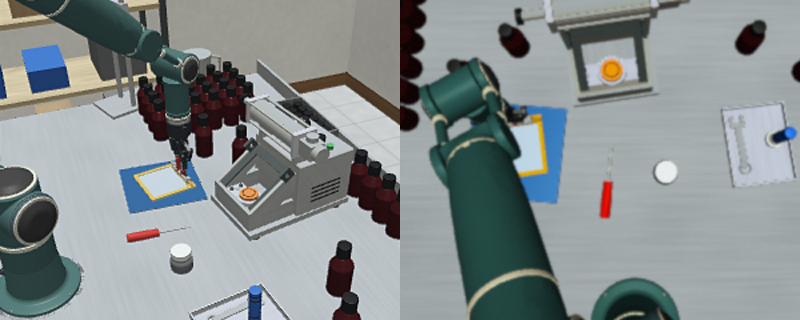

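The picture shows the guard flat, outer face up, within the mat. The contact height agrees with the seated grip height, and the raised yellow border explains the apparent gap. I'll release it and lift away.

>>> jog_arm:
  increments:
    - [0, 0.002, 0, 0, 0, 0, 0]
    - [0, 0.0015, 0, 0, 0, 0, 0.6]
    - [0, 0, 0, 0, 0, 0, 1]
    - [0, 0, 0, 0, 0, 0, 1]
    - [0, 0, 0, 0, 0, 0, 1]
    - [0, -0.015, 0, 0, 0, 0, 1]
    - [0, -0.04, 0, 0, 0, 0, 1]
    - [0, -0.05, 0, 0, 0, 0, 1]
    - [0, -0.05, 0, 0, 0, 0, 1]
    - [0, 0, 0, 0, 0, 0, 1]

```text
time: 12.3
tool_pos: [0.4906, 0.3118, 0.2119]
tcp_rot: [-1.277, 1.108, -1.106]
wrist_force: [-0.1, 0.4, -0.1]
width: 1.003
```

```bash
python3 - <<'E'
from h import *
p0,R0,s=cur(); print(p0,s['width'],s['q'],R.from_matrix(R0.T@RD).as_rotvec())
p=read_camera('wrist'); hsv=cv2.cvtColor(p['img'],cv2.COLOR_BGR2HSV)
y=cv2.inRange(hsv,(18,120,100),(35,255,255))>0; Y=cloud(p,y,True); Y=Y[(Y[:,2]<.04)&(Y[:,2]>0)&(abs(Y[:,0]-.43)<.12)&(abs(Y[:,1]-.3)<.12)]; r=cv2.minAreaRect((Y[:,:2]*1000).astype(np.float32)); print('yellow rect',r,np.median(Y[:,2]))
red=((hsv[...,0]<8)|(hsv[...,0]>172))&(hsv[...,1]>150)&(hsv[...,2]>60); Q=cloud(p,red,True); Q=Q[(Q[:,2]>.04)&(Q[:,2]<.09)&(abs(Q[:,0]-.48)<.04)&(abs(Q[:,1]-.31)<.06)]; print('tabs',Q.min(0),Q.max(0),Q[:,2].max())
np.save('tabs.npy',Q)
# pusher
for c in ('top','side'):
    q=read_camera(c); h=cv2.cvtColor(q['img'],cv2.COLOR_BGR2HSV); B=cloud(q,cv2.inRange(h,(105,150,60),(125,255,255))>0); B=B[(B[:,2]>.14)&(B[:,2]<.165)&(abs(B[:,1]+.355)<.05)&(abs(B[:,0]-.44)<.05)]; print(c,'handle top',len(B),B.mean(0) if len(B) else 0,cv2.minEnclosingCircle((B[:,:2]*1000).astype(np.float32)) if len(B) else 0)
# target: yaw along radial
P=np.array([.439,-.354,.27]); 
st=plan(P,R.from_euler('z',-np.radians(30)).as_matrix()@RD)
E
```

```text
[0.4906 0.3118 0.2119] 1.0033346641872198 [ 0.5235  0.1144  1.8431 -0.0003  1.1888  1.9551] [ 0.0043 -0.0021  0.002 ]
yellow rect ((424.6860656738281, 300.0233154296875), (153.8472137451172, 183.5161590576172), 7.985823154449463) 0.011389509106140283
tabs [0.4769 0.2796 0.0685] [0.4998 0.3401 0.0723] 0.07232084304734265
top handle top 62 [ 0.4394 -0.352   0.1525] ((440.2257385253906, -352.95697021484375), 12.954319953918457)
side handle top 70 [ 0.4375 -0.3585  0.1516] ((438.7967224121094, -356.2956848144531), 14.59438705444336)
-- 13 rows, dist 0.6686, ang 29.90
[0.0501, -0.0045, -0.0108, 0.001, 0.0401, 0.0008] 1
[0.0505, -0.0046, -0.0088, 0.001, 0.0401, 0.0008] 1
[0.0508, -0.0046, -0.0068, 0.001, 0.0401, 0.0008] 1
[0.051, -0.0047, -0.0047, 0.001, 0.0401, 0.0008] 1
[0.0511, -0.0047, -0.0027, 0.001, 0.0401, 0.0008] 1
[0.0512, -0.0047, -0.0006, 0.001, 0.0401, 0.0008] 1
[0.0512, -0.0048, 0.0015, 0.001, 0.0401, 0.0008] 1
[0.0511, -0.0048, 0.0035, 0.001, 0.0401, 0.0008] 1
[0.0509, -0.0049, 0.0056, 0.001, 0.0401, 0.0008] 1
[0.0506, -0.0049, 0.0076, 0.001, 0.0401, 0.0008] 1
[0.0503, -0.0049, 0.0096, 0.001, 0.0401, 0.0008] 1
[0.0498, -0.005, 0.0117, 0.001, 0.0401, 0.0008] 1
[0.0493, -0.005, 0.0136, 0.001, 0.0401, 0.0008] 1
```

```bash
cat >> h.py <<'E'
RP=R.from_euler('z',np.pi/2).as_matrix()@RD
E
python3 - <<'E'
from h import *
plan(np.array([.439,-.3535,.25]),RP,n=14)
E
```

```text
-- 14 rows, dist 0.6664, ang 90.12
[0.0465, -0.0028, -0.01, 0.0012, -0.1123, -0.0005] 1
[0.045, -0.0028, -0.0152, 0.0012, -0.1123, -0.0005] 1
[0.0431, -0.0028, -0.0201, 0.0012, -0.1123, -0.0005] 1
[0.0405, -0.0028, -0.0248, 0.0012, -0.1123, -0.0005] 1
[0.0375, -0.0028, -0.0292, 0.0012, -0.1123, -0.0005] 1
[0.034, -0.0028, -0.0332, 0.0012, -0.1123, -0.0005] 1
[0.0301, -0.0028, -0.0368, 0.0012, -0.1123, -0.0005] 1
[0.0257, -0.0029, -0.0399, 0.0012, -0.1123, -0.0005] 1
[0.0211, -0.0029, -0.0426, 0.0012, -0.1123, -0.0005] 1
[0.0162, -0.0029, -0.0447, 0.0012, -0.1123, -0.0005] 1
[0.0111, -0.003, -0.0462, 0.0012, -0.1123, -0.0005] 1
[0.0058, -0.003, -0.0471, 0.0012, -0.1123, -0.0005] 1
[0.0005, -0.0031, -0.0475, 0.0012, -0.1123, -0.0005] 1
[-0.0048, -0.0032, -0.0473, 0.0012, -0.1123, -0.0005] 1
```

>>> jog_arm:
  increments:
    - [0.0465, -0.0028, -0.01, 0.0012, -0.1123, 0, 1]
    - [0.045, -0.0028, -0.0152, 0.0012, -0.1123, 0, 1]
    - [0.0431, -0.0028, -0.0201, 0.0012, -0.1123, 0, 1]
    - [0.0405, -0.0028, -0.0248, 0.0012, -0.1123, 0, 1]
    - [0.0375, -0.0028, -0.0292, 0.0012, -0.1123, 0, 1]
    - [0.034, -0.0028, -0.0332, 0.0012, -0.1123, 0, 1]
    - [0.0301, -0.0028, -0.0368, 0.0012, -0.1123, 0, 1]
    - [0.0257, -0.0029, -0.0399, 0.0012, -0.1123, 0, 1]
    - [0.0211, -0.0029, -0.0426, 0.0012, -0.1123, 0, 1]
    - [0.0162, -0.0029, -0.0447, 0.0012, -0.1123, 0, 1]

```text
time: 13.7
tool_pos: [0.4474, -0.176, 0.218]
tcp_rot: [-1.568, 0.239, -0.175]
wrist_force: [1.7, 0.1, 0.0]
width: 1.0
```

```bash
python3 - <<'E'
from h import *
plan(np.array([.439,-.3535,.25]),RP)
E
```

```text
-- 4 rows, dist 0.1806, ang 23.33
[0.0092, -0.0078, -0.0435, 0.0011, -0.1013, -0.0104] 1
[0.0049, -0.0078, -0.0442, 0.0011, -0.1013, -0.0104] 1
[0.0004, -0.0078, -0.0445, 0.0011, -0.1013, -0.0104] 1
[-0.004, -0.0079, -0.0443, 0.0011, -0.1013, -0.0104] 1
```

>>> jog_arm:
  increments:
    - [0.0092, -0.0078, -0.0435, 0.0011, -0.1013, -0.0104, 1]
    - [0.0049, -0.0078, -0.0442, 0.0011, -0.1013, -0.0104, 1]
    - [0.0004, -0.0078, -0.0445, 0.0011, -0.1013, -0.0104, 1]
    - [-0.004, -0.0079, -0.0443, 0.0011, -0.1013, -0.0104, 1]
    - [0, 0, 0, 0, 0, 0, 1]

```text
time: 14.32
tool_pos: [0.4329, -0.3589, 0.2388]
tcp_rot: [-1.555, -0.108, 0.129]
wrist_force: [0.6, 1.4, 0.3]
width: 1.001
```

```bash
cat >> h.py <<'E'
def handle(p,lo=.03,hi=.175,rad=.07,fish=True):
    hsv=cv2.cvtColor(p['img'],cv2.COLOR_BGR2HSV); p0,_,_=cur()
    B=cloud(p,cv2.inRange(hsv,(105,150,50),(125,255,255))>0,fish); B=B[(B[:,2]>lo)&(B[:,2]<hi)&(np.hypot(*(B[:,:2]-p0[:2]).T)<rad)]
    return B
E
python3 - <<'E'
from h import *
p0,R0,s=cur(); print(p0,R.from_matrix(R0.T@RP).as_rotvec())
p=read_camera('wrist'); B=handle(p); t=B[B[:,2]>B[:,2].max()-.005]; print(len(B),'top',np.percentile(B[:,2],99),cv2.minEnclosingCircle((t[:,:2]*1000).astype(np.float32)),t.mean(0))
print(spotter.spot_point(p,'pusher_mid')[:2])
c,_=cv2.minEnclosingCircle((t[:,:2]*1000).astype(np.float32)); c=np.array(c)/1e3
plan(np.array([c[0],c[1],.119]),RP)
E
```

```text
[ 0.4329 -0.3589  0.2388] [-0.0139  0.0096 -0.0128]
723 top 0.15575884650957747 ((439.72088623046875, -354.758056640625), 12.883506774902344) [ 0.4399 -0.3557  0.1544]
[{'location': [203.0, 270.9], 'p': 0.76}, {'location': [329.4, 187.2], 'p': 0.6}]
-- 3 rows, dist 0.1192, ang 1.38
[0.0029, 0.0396, -0.0006, -0.0055, 0.0036, -0.0046] 1
[0.0027, 0.0396, -0.0004, -0.0055, 0.0036, -0.0046] 1
[0.0025, 0.0396, -0.0002, -0.0055, 0.0036, -0.0046] 1
```

>>> jog_arm:
  increments:
    - [0.006, 0.02, -0.0012, -0.0139, 0.0096, -0.0128, 1]
    - [0.001, 0.03, 0, 0, 0, 0, 1]
    - [0, 0.03, 0, 0, 0, 0, 1]
    - [0, 0.025, 0, 0, 0, 0, 1]
    - [0, 0.01, 0, 0, 0, 0, 1]
    - [0, 0, 0, 0, 0, 0, 1]

```text
time: 15.18
tool_pos: [0.438, -0.3442, 0.1147]
tcp_rot: [-1.556, -0.109, 0.121]
wrist_force: [0.1, 0.2, 0.1]
width: 1.001
```

```bash
python3 - <<'E'
from h import *
p0,R0,s=cur(); print(p0,R.from_matrix(R0.T@RP).as_rotvec())
plan(np.array([.4397,-.355,.119]),RP,n=1)
E
```

```text
[ 0.438  -0.3442  0.1147] [-0.0122  0.0051 -0.0066]
-- 1 rows, dist 0.0118, ang 0.85
[0.0001, -0.0044, -0.0109, -0.0122, 0.0051, -0.0066] 1
```

>>> jog_arm:
  increments:
    - [0, -0.003, -0.011, -0.0122, 0.005, -0.0066, 1]
    - [0, 0, 0, 0, 0, 0, 1]
    - [0, 0, 0, 0, 0, 0, 1]

```text
time: 15.55
tool_pos: [0.4415, -0.3569, 0.1208]
tcp_rot: [-1.572, -0.114, 0.108]
wrist_force: [-1.0, 1.2, 0.2]
width: 1.004
```

```bash
python3 - <<'E'
from h import *
p0,R0,s=cur(); print(p0,R.from_matrix(R0.T@RP).as_rotvec())
plan(np.array([.4397,-.355,.119]),RP,n=1)
E
```

```text
[ 0.4415 -0.3569  0.1208] [0.0047 0.     0.0037]
-- 1 rows, dist 0.0032, ang 0.34
[-0.0015, 0.0018, 0.0021, 0.0047, 0.0, 0.0037] 1
```

>>> jog_arm:
  increments:
    - [-0.0015, 0.0015, 0.002, 0.004, 0, 0.003, 0.6]
    - [0, 0, 0, 0, 0, 0, 0]
    - [0, 0, 0, 0, 0, 0, 0]
    - [0, 0, 0, 0, 0, 0, 0]
    - [0, 0, 0, 0, 0, 0, 0]
    - [0, -0.02, 0, 0, 0, 0, 0]
    - [0, -0.04, 0, 0, 0, 0, 0]
    - [0, -0.05, 0, 0, 0, 0, 0]
    - [0, -0.02, 0, 0, 0, 0, 0]
    - [0, 0, 0, 0, 0, 0, 0]
  force: 70

```text
time: 16.8
tool_pos: [0.4373, -0.3531, 0.2486]
tcp_rot: [-1.562, -0.106, 0.115]
wrist_force: [0.7, 0.0, -2.4]
width: 0.317
```

```bash
python3 - <<'E'
from h import *
p0,R0,s=cur(); print(p0,R.from_matrix(R0.T@RP).as_rotvec(),s['width'],s['wrist_force'])
cap=F0+Rf@[.055,0,.083]; print('cap',cap)
p=read_camera('wrist'); hsv=cv2.cvtColor(p['img'],cv2.COLOR_BGR2HSV)
C=(cloud(p,np.ones((400,640),bool),True)-p0)@R0
m=(abs(C[:,0])<.03)&(C[:,1]>.02)&(C[:,1]<.16)&(abs(C[:,2])<.05); 
for lo in np.arange(.02,.15,.015):
    k=m&(C[:,1]>=lo)&(C[:,1]<lo+.015); print(round(lo,3),k.sum(),np.percentile(C[k,0],[2,50,98]) if k.any() else '',np.percentile(C[k,2],[50,98]) if k.any() else '')
t=read_camera('top'); h=cv2.cvtColor(t['img'],cv2.COLOR_BGR2HSV); O=cloud(t,cv2.inRange(h,(5,150,120),(20,255,255))>0); O=O[(np.hypot(*(O[:,:2]-cap[:2]).T)<.06)&(O[:,2]>.06)&(O[:,2]<.1)]; print('orange top',len(O),np.median(O,0),cv2.minEnclosingCircle((O[:,:2]*1000).astype(np.float32)))
plan(np.array([cap[0],cap[1],.30]),RP)
E
```

```text
[ 0.4373 -0.3531  0.2486] [-0.0063 -0.0004 -0.0052] 0.3173426894322986 [ 0.74    0.0264 -2.3937]
cap [0.6063 0.0512 0.0828]
0.02 478 [-0.0122  0.0003  0.0127] [0.0122 0.014 ]
0.035 410 [-0.0141 -0.0003  0.0128] [0.0121 0.0142]
0.05 317 [-0.0132 -0.0003  0.0132] [0.0122 0.0144]
0.065 153 [-0.0128  0.0004  0.0121] [0.0119 0.0139]
0.08 396 [-0.0141 -0.0003  0.0135] [0.0106 0.0144]
0.095 872 [-0.0198 -0.0003  0.0187] [0.013  0.0205]
0.11 55 [-0.0189 -0.0011  0.0175] [0.0191 0.021 ]
0.125 0  
0.14 0  
orange top 189 [0.6081 0.0531 0.0813] ((608.1528930664062, 52.997825622558594), 26.119142532348633)
-- 9 rows, dist 0.4412, ang 0.68
[0.025, -0.0058, 0.0418, -0.001, -0.0, -0.0008] 1
[0.025, -0.0058, 0.0418, -0.001, -0.0, -0.0008] 1
[0.025, -0.0058, 0.0418, -0.001, -0.0, -0.0008] 1
[0.025, -0.0058, 0.0418, -0.001, -0.0, -0.0008] 1
[0.025, -0.0059, 0.0418, -0.001, -0.0, -0.0008] 1
[0.025, -0.0059, 0.0418, -0.001, -0.0, -0.0008] 1
[0.025, -0.0059, 0.0418, -0.001, -0.0, -0.0008] 1
[0.025, -0.0059, 0.0417, -0.001, -0.0, -0.0008] 1
[0.025, -0.0059, 0.0417, -0.001, -0.0, -0.0008] 1
```

```bash
python3 - <<'E'
from h import *
st=plan(np.array([.545,.04,.305]),RP,n=8)
plan(np.array([.607,.052,.26]),RP,n=2,start=st)
E
```

```text
-- 8 rows, dist 0.4113, ang 0.68
[0.0203, -0.0071, 0.0467, -0.0011, -0.0, -0.001] 1
[0.0203, -0.0071, 0.0467, -0.0011, -0.0, -0.001] 1
[0.0203, -0.0071, 0.0467, -0.0011, -0.0, -0.001] 1
[0.0203, -0.0072, 0.0467, -0.0011, -0.0, -0.001] 1
[0.0203, -0.0072, 0.0467, -0.0011, -0.0, -0.001] 1
[0.0203, -0.0072, 0.0467, -0.0011, -0.0, -0.001] 1
[0.0203, -0.0073, 0.0467, -0.0011, -0.0, -0.001] 1
[0.0203, -0.0073, 0.0466, -0.0011, -0.0, -0.001] 1
-- 2 rows, dist 0.0775, ang 0.00
[0.0315, 0.0225, 0.0016, 0.0, 0.0, 0.0] 1
[0.0315, 0.0225, 0.0016, 0.0, 0.0, 0.0] 1
```

>>> jog_arm:
  increments:
    - [0.0203, -0.012, 0.0467, -0.0011, 0, -0.001, 0]
    - [0.0203, -0.012, 0.0467, -0.0011, 0, -0.001, 0]
    - [0.0203, -0.01, 0.0467, -0.0011, 0, -0.001, 0]
    - [0.0203, -0.009, 0.0467, -0.0011, 0, -0.001, 0]
    - [0.0203, -0.008, 0.0467, -0.0011, 0, -0.001, 0]
    - [0.0203, -0.006, 0.0467, -0.0011, 0, -0.001, 0]
    - [0.0203, -0.004, 0.0467, -0.0011, 0, -0.001, 0]
    - [0.02, -0.002, 0.045, -0.0011, 0, -0.001, 0]
    - [0.012, 0, 0.01, 0, 0, 0, 0]
    - [0, 0, 0, 0, 0, 0, 0]

```text
time: 18.15
tool_pos: [0.5503, 0.0631, 0.2884]
tcp_rot: [-1.557, -0.082, 0.134]
wrist_force: [0.1, 0.0, -1.8]
width: 0.311
```

```bash
python3 - <<'E'
from h import *
p0,R0,s=cur(); print(p0,R.from_matrix(R0.T@RP).as_rotvec(),s['width'],s['wrist_force'])
plan(np.array([.607,.052,.26]),RP)
E
```

```text
[0.5503 0.0631 0.2884] [-0.0133 -0.0035 -0.0325] 0.3105649615300345 [ 0.0671  0.0022 -1.7632]
-- 2 rows, dist 0.0644, ang 2.02
[0.0277, 0.0132, -0.0096, -0.0066, -0.0017, -0.0162] 1
[0.0275, 0.0137, -0.0095, -0.0066, -0.0017, -0.0162] 1
```

>>> jog_arm:
  increments:
    - [0.0277, 0.009, -0.0096, -0.0066, -0.0017, -0.0162, 0]
    - [0.0275, 0.013, -0.0095, -0.0066, -0.0017, -0.0162, 0]
    - [0, 0, 0, 0, 0, 0, 0]

```text
time: 18.52
tool_pos: [0.6057, 0.0474, 0.2607]
tcp_rot: [-1.57, -0.104, 0.114]
wrist_force: [-0.9, -0.3, -1.7]
width: 0.308
```

```bash
python3 - <<'E'
from h import *
p0,R0,s=cur(); print(p0,R.from_matrix(R0.T@RP).as_rotvec(),s['width'],s['wrist_force'])
p=read_camera('wrist'); hsv=cv2.cvtColor(p['img'],cv2.COLOR_BGR2HSV)
O=cloud(p,cv2.inRange(hsv,(5,150,120),(20,255,255))>0,True); O=O[(O[:,2]>.06)&(O[:,2]<.1)]; print('orange',len(O),np.median(O,0),O.min(0),O.max(0))
C=(cloud(p,np.ones((400,640),bool),True)-p0)@R0; m=(abs(C[:,0])<.03)&(C[:,1]>.09)&(C[:,1]<.125)&(abs(C[:,2])<.03); print('foot tool x',np.percentile(C[m,0],[1,50,99]),'z',np.percentile(C[m,2],[1,99]),'y',np.percentile(C[m,1],[99]))
cv2.imwrite('pics/w6.png',p['img'])
plan(np.array([.607,.052,.22]),RP)
E
```

```text
[0.6057 0.0474 0.2607] [ 0.0017 -0.0028 -0.0065] 0.3083462454265468 [-0.9209 -0.3411 -1.6622]
orange 389 [0.6165 0.0538 0.0826] [0.5814 0.0398 0.08  ] [0.6335 0.0783 0.0854]
foot tool x [-0.0199 -0.0003  0.0193] z [-0.0087  0.0209] y [0.1131]
-- 1 rows, dist 0.0416, ang 0.41
[0.0026, 0.0413, 0.0042, 0.0016, -0.0028, -0.0065] 1
```

View pics/w6.png

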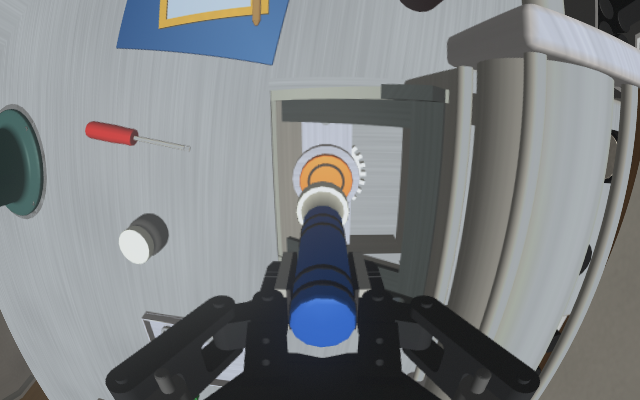

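>>> jog_arm:
  increments:
    - [0.0018, 0.025, 0.004, 0.0016, -0.0028, -0.0065, 0]
    - [0, 0.02, 0, 0, 0, 0, 0]
    - [0, 0.008, 0, 0, 0, 0, 0]
    - [0, 0, 0, 0, 0, 0, 0]

```text
time: 19.08
tool_pos: [0.6043, 0.0489, 0.2077]
tcp_rot: [-1.569, -0.107, 0.109]
wrist_force: [0.3, 0.4, -2.2]
width: 0.312
```

```bash
python3 - <<'E'
from h import *
p0,R0,s=cur(); print(p0,R.from_matrix(R0.T@RP).as_rotvec(),s['width'],s['wrist_force'])
plan(np.array([.6072,.0515,.2]),RP,n=1)
E
```

```text
[0.6043 0.0489 0.2077] [ 0.0004 -0.0033 -0.0012] 0.311934548590533 [ 0.3035  0.4073 -2.1937]
-- 1 rows, dist 0.0086, ang 0.20
[0.0032, 0.0077, 0.0022, 0.0004, -0.0033, -0.0012] 1
```

Now push: small steps, watching the force.

>>> jog_arm:
  increments:
    - [0.003, 0.004, 0.0022, 0, -0.003, -0.001, 0]
    - [0, 0.003, 0, 0, 0, 0, 0]
    - [0, 0.004, 0, 0, 0, 0, 0]
    - [0, 0.004, 0, 0, 0, 0, 0]

```text
time: 19.58
tool_pos: [0.6036, 0.0506, 0.1978]
tcp_rot: [-1.57, -0.106, 0.115]
wrist_force: [-7.3, 0.2, 9.0]
width: 0.314
```

>>> jog_arm:
  increments:
    - [0.001, 0.004, 0, 0, 0, 0, 0]
    - [0.001, 0.004, 0, 0, 0, 0, 0]
    - [0, 0.004, 0, 0, 0, 0, 0]

```text
time: 19.95
tool_pos: [0.6036, 0.0505, 0.1949]
tcp_rot: [-1.571, -0.105, 0.116]
wrist_force: [-7.9, -0.6, 11.7]
width: 0.309
```

>>> jog_arm:
  increments:
    - [0, 0.005, 0, 0, 0, 0, 0]
    - [0, 0.005, 0, 0, 0, 0, 0]
    - [0, 0.005, 0, 0, 0, 0, 0]

```text
time: 20.32
tool_pos: [0.6041, 0.0507, 0.1913]
tcp_rot: [-1.571, -0.108, 0.114]
wrist_force: [-13.2, -2.2, 24.2]
width: 0.31
```

>>> jog_arm:
  increments:
    - [0, 0.006, 0, 0, 0, 0, 0]
    - [0, 0.006, 0, 0, 0, 0, 0]

```text
time: 20.58
tool_pos: [0.6042, 0.0506, 0.1913]
tcp_rot: [-1.572, -0.11, 0.112]
wrist_force: [-12.8, -0.6, 22.8]
width: 0.314
```

```bash
python3 - <<'E'
from h import *
p0,R0,s=cur(); print(p0,R.from_matrix(R0.T@RP).as_rotvec(),s['width'],s['wrist_force'])
p=read_camera('wrist'); hsv=cv2.cvtColor(p['img'],cv2.COLOR_BGR2HSV)
O=cloud(p,cv2.inRange(hsv,(5,150,120),(20,255,255))>0,True); O=O[(O[:,2]>.06)&(O[:,2]<.1)]; print('orange',len(O),np.median(O,0) if len(O) else '')
B=handle(p,.1,.26); print('handle top',np.percentile(B[:,2],99))
for c in('side','top'):
    q=read_camera(c); h=cv2.cvtColor(q['img'],cv2.COLOR_BGR2HSV); O=cloud(q,cv2.inRange(h,(5,150,120),(20,255,255))>0); O=O[(np.hypot(*(O[:,:2]-[.607,.0515]).T)<.05)&(O[:,2]>.05)&(O[:,2]<.1)]; print(c,len(O),np.median(O,0) if len(O) else '')
E
```

```text
[0.6042 0.0506 0.1913] [ 0.0039  0.0003 -0.0018] 0.31365213934042735 [-12.8476  -0.6306  22.8438]
orange 430 [0.627  0.0598 0.0753]
handle top 0.22654993003404378
side 11 [0.6198 0.038  0.073 ]
top 5 [0.6173 0.0733 0.0748]
```

>>> jog_arm:
  increments:
    - [0, 0.009, 0, 0, 0, 0, 0]
    - [0, 0.009, 0, 0, 0, 0, 0]

```text
time: 20.98
tool_pos: [0.6045, 0.0506, 0.1912]
tcp_rot: [-1.573, -0.113, 0.111]
wrist_force: [-18.0, -0.9, 36.3]
width: 0.31
```

>>> jog_arm:
  increments:
    - [0, -0.01, 0, 0, 0, 0, 0]
    - [0, -0.03, 0, 0, 0, 0, 0]
    - [0, -0.04, 0, 0, 0, 0, 0]
    - [0, -0.03, 0, 0, 0, 0, 0]
    - [-0.025, -0.01, -0.005, 0, 0, 0, 0]
    - [-0.03, 0, -0.02, 0, 0, 0, 0]
    - [-0.01, 0, -0.03, 0, 0, 0, 0]
    - [0, 0, 0, 0, 0, 0, 0]

```text
time: 21.98
tool_pos: [0.5528, -0.0124, 0.3246]
tcp_rot: [-1.574, -0.133, 0.095]
wrist_force: [0.8, 0.2, -1.6]
width: 0.312
```

```bash
python3 - <<'E'
from h import *
p0,R0,s=cur(); print(p0,R.from_matrix(R0.T@RP).as_rotvec(),s['width'],s['wrist_force'])
p=read_camera('wrist'); hsv=cv2.cvtColor(p['img'],cv2.COLOR_BGR2HSV)
O=cloud(p,cv2.inRange(hsv,(5,150,120),(20,255,255))>0,True); O=O[(O[:,2]>.06)&(O[:,2]<.1)]; print('orange',len(O),np.median(O,0) if len(O) else '')
C=(cloud(p,np.ones((400,640),bool),True)-p0)@R0
for a,b in ((.02,.05),(.09,.125)):
    m=(abs(C[:,0])<.03)&(C[:,1]>a)&(C[:,1]<b)&(abs(C[:,2])<.03); print('rod x',np.percentile(C[m,0],[1,50,99]),'z',np.percentile(C[m,2],[1,99]))
t=read_camera('top'); h=cv2.cvtColor(t['img'],cv2.COLOR_BGR2HSV); O=cloud(t,cv2.inRange(h,(5,150,120),(20,255,255))>0); O=O[(np.hypot(*(O[:,:2]-[.607,.0515]).T)<.05)&(O[:,2]>.05)&(O[:,2]<.1)]; print('top',len(O),np.median(O,0) if len(O) else '')
st=plan(np.array([.45,-.30,.25]),RP)
plan(np.array([.4397,-.355,.17]),RP,start=st)
E
```

```text
[ 0.5528 -0.0124  0.3246] [0.0075 0.0038 0.0233] 0.3121385353048413 [ 0.8321  0.1612 -1.5862]
orange 551 [0.6163 0.0506 0.0759]
rod x [-0.014  -0.0003  0.0131] z [0.0016 0.0142]
rod x [-0.0198 -0.0003  0.0192] z [-0.0088  0.0208]
top 164 [0.6072 0.0502 0.0748]
-- 6 rows, dist 0.3158, ang 1.38
[-0.0243, 0.0121, -0.0451, 0.001, 0.0009, 0.0038] 1
[-0.0242, 0.0122, -0.0451, 0.001, 0.0009, 0.0038] 1
[-0.0241, 0.0122, -0.0452, 0.001, 0.0009, 0.0038] 1
[-0.0241, 0.0122, -0.0452, 0.001, 0.0009, 0.0038] 1
[-0.024, 0.0123, -0.0452, 0.001, 0.0009, 0.0038] 1
[-0.0239, 0.0123, -0.0453, 0.001, 0.0009, 0.0038] 1
-- 2 rows, dist 0.0976, ang 0.00
[-0.009, 0.04, -0.0265, 0.0, 0.0, 0.0] 1
[-0.009, 0.04, -0.0265, 0.0, 0.0, 0.0] 1
```

Both cameras put the cap top at about 0.075, so it is home. Next I'll return the pusher.

>>> jog_arm:
  increments:
    - [-0.0243, 0.0121, -0.0451, 0.001, 0.0009, 0.0038, 0]
    - [-0.0242, 0.0122, -0.0451, 0.001, 0.0009, 0.0038, 0]
    - [-0.0241, 0.0122, -0.0452, 0.001, 0.0009, 0.0038, 0]
    - [-0.0241, 0.0122, -0.0452, 0.001, 0.0009, 0.0038, 0]
    - [-0.024, 0.0123, -0.0452, 0.001, 0.0009, 0.0038, 0]
    - [-0.0239, 0.0123, -0.0453, 0.001, 0.0009, 0.0038, 0]
    - [-0.009, 0.025, -0.03, 0, 0, 0, 0]
    - [-0.004, 0.015, -0.015, 0, 0, 0, 0]
    - [0, 0, 0, 0, 0, 0, 0]

```text
time: 23.2
tool_pos: [0.4523, -0.3502, 0.207]
tcp_rot: [-1.565, -0.128, 0.112]
wrist_force: [0.0, -0.6, -2.0]
width: 0.31
```

```bash
python3 - <<'E'
from h import *
p0,R0,s=cur(); print(p0,R.from_matrix(R0.T@RP).as_rotvec())
plan(np.array([.4397,-.355,.135]),RP)
E
```

```text
[ 0.4523 -0.3502  0.207 ] [-0.0013  0.0113  0.01  ]
-- 2 rows, dist 0.0733, ang 0.87
[-0.007, 0.0359, -0.0015, -0.0007, 0.0056, 0.005] 1
[-0.0068, 0.036, -0.0015, -0.0007, 0.0056, 0.005] 1
```

>>> jog_arm:
  increments:
    - [-0.01, 0.015, -0.003, 0, 0.0056, 0.006, 0]
    - [-0.003, 0.03, -0.001, 0, 0.0056, 0.004, 0]
    - [0, 0.022, 0, 0, 0, 0, 0]
    - [0, 0, 0, 0, 0, 0, 0]
    - [0, 0, 0, 0, 0, 0, 0]

```text
time: 23.82
tool_pos: [0.4426, -0.3524, 0.1404]
tcp_rot: [-1.568, -0.118, 0.114]
wrist_force: [-0.2, 0.3, -2.0]
width: 0.306
```

```bash
python3 - <<'E'
from h import *
p0,R0,s=cur(); print(p0,R.from_matrix(R0.T@RP).as_rotvec(),s['wrist_force'])
plan(np.array([.4397,-.355,.120]),RP,n=2)
E
```

```text
[ 0.4426 -0.3524  0.1404] [0.0008 0.0058 0.0024] [-0.1762  0.2718 -1.954 ]
-- 2 rows, dist 0.0208, ang 0.36
[-0.0016, 0.0102, -0.0011, 0.0004, 0.0029, 0.0012] 1
[-0.0016, 0.0102, -0.0011, 0.0004, 0.0029, 0.0012] 1
```

>>> jog_arm:
  increments:
    - [-0.0016, 0.0102, -0.0011, 0, 0.0029, 0.0012, 0]
    - [-0.0016, 0.006, -0.001, 0, 0.0029, 0.0012, 0]
    - [0, 0.004, 0, 0, 0, 0, 0]
    - [0, 0.002, 0, 0, 0, 0, 0]

```text
time: 24.32
tool_pos: [0.4412, -0.3563, 0.1204]
tcp_rot: [-1.573, -0.114, 0.108]
wrist_force: [-2.7, 2.0, 10.0]
width: 0.31
```

```bash
python3 - <<'E'
from h import *
p0,R0,s=cur(); print(p0,R.from_matrix(R0.T@RP).as_rotvec(),s['wrist_force'])
p=read_camera('wrist'); B=handle(p,.03,.19); print('handle top',np.percentile(B[:,2],99)); print(cur()[2]['wrist_force'],cur()[0])
E
```

```text
[ 0.4412 -0.3563  0.1204] [0.0051 0.0002 0.0032] [-2.6595  1.9613  9.9976]
handle top 0.15560132439755892
[-0.9398  0.9147  0.6889] [ 0.4412 -0.3563  0.1205]
```

>>> jog_arm:
  increments:
    - [0, 0, 0, 0, 0, 0, 0.6]
    - [0, 0, 0, 0, 0, 0, 1]
    - [0, 0, 0, 0, 0, 0, 1]
    - [0, -0.02, 0, 0, 0, 0, 1]
    - [0, -0.04, 0, 0, 0, 0, 1]
    - [0, -0.05, 0, 0, 0, 0, 1]
    - [0, -0.02, 0, 0, 0, 0, 1]
    - [0, 0, 0, 0, 0, 0, 1]

```text
time: 25.38
tool_pos: [0.442, -0.3567, 0.2612]
tcp_rot: [-1.578, -0.118, 0.104]
wrist_force: [1.1, 0.1, -0.4]
width: 1.005
```

```bash
python3 - <<'E'
from h import *
p0,R0,s=cur(); print(p0)
p=read_camera('wrist'); B=handle(p,.03,.19); t=B[B[:,2]>B[:,2].max()-.005]; print('top',np.percentile(B[:,2],99),cv2.minEnclosingCircle((t[:,:2]*1000).astype(np.float32)))
lo=B[(B[:,2]>.05)&(B[:,2]<.08)]; hi=B[(B[:,2]>.11)&(B[:,2]<.14)]; print(lo.mean(0) if len(lo) else 0,hi.mean(0) if len(hi) else 0)
cv2.imwrite('pics/w7.png',p['img'])
# guard target: yellow/tab midpoint -> TCP
Q=np.load('tabs.npy'); mid=np.array([(Q[:,i].min()+Q[:,i].max())/2 for i in (0,1)]); print('tab mid',mid)
# precise in guard axes
ax=Rf[:2,:2]; q=(Q[:,:2])@ax; print('guard-axis extents',q.min(0),q.max(0),'mid world',ax@((q.min(0)+q.max(0))/2))
plan(np.array([.4906,.3118,.21]),RD,n=14)
E
```

```text
[ 0.442  -0.3567  0.2612]
top 0.15588121270434144 ((441.4090576171875, -356.7649230957031), 12.864677429199219)
0 0
tab mid [0.4884 0.3098]
guard-axis extents [0.5188 0.208 ] [0.5348 0.2679] mid world [0.488  0.3098]
-- 14 rows, dist 0.6720, ang 90.00
[0.0102, 0.0032, 0.0468, 0.0001, 0.1122, 0.0009] 1
[0.0049, 0.0032, 0.0476, 0.0001, 0.1122, 0.0009] 1
[-0.0005, 0.0032, 0.0479, 0.0001, 0.1122, 0.0009] 1
[-0.0059, 0.0032, 0.0475, 0.0001, 0.1122, 0.0009] 1
[-0.0111, 0.0032, 0.0466, 0.0001, 0.1122, 0.0009] 1
[-0.0163, 0.0033, 0.045, 0.0001, 0.1122, 0.0009] 1
[-0.0212, 0.0033, 0.0429, 0.0001, 0.1122, 0.0009] 1
[-0.0259, 0.0033, 0.0403, 0.0001, 0.1122, 0.0009] 1
[-0.0302, 0.0033, 0.0371, 0.0001, 0.1122, 0.0009] 1
[-0.0342, 0.0034, 0.0335, 0.0001, 0.1122, 0.0009] 1
[-0.0377, 0.0034, 0.0295, 0.0001, 0.1122, 0.0009] 1
[-0.0408, 0.0035, 0.0251, 0.0001, 0.1122, 0.0009] 1
[-0.0433, 0.0035, 0.0203, 0.0001, 0.1122, 0.0009] 1
[-0.0453, 0.0035, 0.0154, 0.0001, 0.1122, 0.0009] 1
```

>>> jog_arm:
  increments:
    - [0.0102, 0, 0.0468, 0, 0.1122, 0, 1]
    - [0.0049, 0.001, 0.0476, 0, 0.1122, 0, 1]
    - [-0.0005, 0.001, 0.0479, 0, 0.1122, 0, 1]
    - [-0.0059, 0.002, 0.0475, 0, 0.1122, 0, 1]
    - [-0.0111, 0.002, 0.0466, 0, 0.1122, 0, 1]
    - [-0.0163, 0.003, 0.045, 0, 0.1122, 0, 1]
    - [-0.0212, 0.003, 0.0429, 0, 0.1122, 0, 1]
    - [-0.0259, 0.003, 0.0403, 0, 0.1122, 0, 1]
    - [-0.0302, 0.003, 0.0371, 0, 0.1122, 0, 1]
    - [-0.0342, 0.003, 0.0335, 0, 0.1122, 0, 1]

```text
time: 26.68
tool_pos: [0.4785, 0.1326, 0.2228]
tcp_rot: [-1.428, 0.805, -0.795]
wrist_force: [0.8, -0.8, 0.0]
width: 0.998
```

```bash
python3 - <<'E'
from h import *
print(cur()[0])
plan(np.array([.490,.311,.20]),RD)
E
```

```text
[0.4785 0.1326 0.2228]
-- 4 rows, dist 0.1802, ang 23.16
[-0.0366, 0.0055, 0.0257, 0.0027, 0.101, 0.0004] 1
[-0.039, 0.0055, 0.0218, 0.0027, 0.101, 0.0004] 1
[-0.041, 0.0056, 0.0177, 0.0027, 0.101, 0.0004] 1
[-0.0426, 0.0057, 0.0135, 0.0027, 0.101, 0.0004] 1
```

>>> jog_arm:
  increments:
    - [-0.0366, 0.0055, 0.0257, 0.0027, 0.101, 0, 1]
    - [-0.039, 0.0055, 0.0218, 0.0027, 0.101, 0, 1]
    - [-0.041, 0.0056, 0.0177, 0.0027, 0.101, 0, 1]
    - [-0.0426, 0.0057, 0.0135, 0.0027, 0.101, 0, 1]
    - [0, 0, 0, 0, 0, 0, 1]

```text
time: 27.3
tool_pos: [0.4857, 0.3178, 0.1907]
tcp_rot: [-1.281, 1.116, -1.111]
wrist_force: [-0.5, -0.6, 0.3]
width: 1.002
```

```bash
cat >> h.py <<'E'
def tabs(p):
    hsv=cv2.cvtColor(p['img'],cv2.COLOR_BGR2HSV)
    red=((hsv[...,0]<8)|(hsv[...,0]>172))&(hsv[...,1]>150)&(hsv[...,2]>60); Q=cloud(p,red,True); Q=Q[(Q[:,2]>.06)&(Q[:,2]<.085)&(abs(Q[:,0]-.488)<.04)&(abs(Q[:,1]-.31)<.06)]
    q=Q[:,:2]@Rf[:2,:2]; lo,hi=np.percentile(q,[1,99],axis=0); m=Rf[:2,:2]@((lo+hi)/2); print('tabs ext',hi-lo,'mid',m,'ztop',np.percentile(Q[:,2],95)); return m
E
python3 - <<'E'
from h import *
p0,R0,s=cur(); print(p0,R.from_matrix(R0.T@RD).as_rotvec())
p=read_camera('wrist'); m=tabs(p)
hsv=cv2.cvtColor(p['img'],cv2.COLOR_BGR2HSV); y=cv2.inRange(hsv,(18,120,100),(35,255,255))>0
v,u=np.nonzero(y); 
Y=cloud(p,y,True); Y=Y[(Y[:,2]<.02)&(Y[:,2]>.005)&(abs(Y[:,0]-.43)<.12)&(abs(Y[:,1]-.3)<.12)]
for yaw in np.radians(np.arange(6,11,.5)):
    c,s_=np.cos(yaw),np.sin(yaw); a=Y[:,:2]@np.array([[c,-s_],[s_,c]]); e=np.percentile(a,[.5,99.5],axis=0); print(round(np.degrees(yaw),1),e[1]-e[0],end=' ')
print()
plan(np.array([m[0],m[1],.10]),RD)
E
```

```text
[0.4857 0.3178 0.1907] [ 0.011  -0.0095  0.0053]
tabs ext [0.016  0.0599] mid [0.4882 0.3097] ztop 0.07122395489251926
6.0 [0.1521 0.1547] 6.5 [0.1512 0.1539] 7.0 [0.1503 0.1532] 7.5 [0.1496 0.1526] 8.0 [0.1492 0.1527] 8.5 [0.1496 0.1531] 9.0 [0.1501 0.1538] 9.5 [0.151  0.1546] 10.0 [0.152  0.1555] 10.5 [0.1531 0.1563] 
-- 2 rows, dist 0.0909, ang 0.93
[0.0032, 0.0453, 0.0014, 0.0058, -0.0048, 0.0031] 1
[0.0033, 0.0453, 0.0011, 0.0058, -0.0048, 0.0031] 1
```

>>> jog_arm:
  increments:
    - [0.006, 0.03, 0.002, 0.011, -0.0095, 0.005, 1]
    - [0, 0.035, 0, 0, 0, 0, 1]
    - [0, 0.015, 0, 0, 0, 0, 1]
    - [0, 0, 0, 0, 0, 0, 1]

```text
time: 27.85
tool_pos: [0.4873, 0.3059, 0.1079]
tcp_rot: [-1.278, 1.104, -1.105]
wrist_force: [0.9, 0.6, 0.6]
width: 1.004
```

```bash
python3 - <<'E'
from h import *
p0,R0,s=cur(); print(p0,R.from_matrix(R0.T@RD).as_rotvec())
p=read_camera('wrist'); m=tabs(p)
plan(np.array([m[0],m[1],.053]),RD)
E
```

```text
[0.4873 0.3059 0.1079] [0.0027 0.0008 0.0037]
tabs ext [0.016  0.0607] mid [0.4886 0.31  ] ztop 0.07147744237907787
-- 2 rows, dist 0.0558, ang 0.21
[-0.0019, 0.0278, 0.0007, 0.0007, 0.0004, 0.0017] 1
[-0.0019, 0.0278, 0.0007, 0.0007, 0.0004, 0.0017] 1
```

>>> jog_arm:
  increments:
    - [-0.004, 0.018, 0.0012, 0.002, 0, 0.003, 1]
    - [0, 0.02, 0, 0, 0, 0, 1]
    - [0, 0.013, 0, 0, 0, 0, 1]
    - [0, 0, 0, 0, 0, 0, 1]

```text
time: 28.4
tool_pos: [0.4914, 0.3121, 0.0586]
tcp_rot: [-1.265, 1.1, -1.105]
wrist_force: [-0.8, -0.6, -0.1]
width: 1.0
```

```bash
python3 - <<'E'
from h import *
p0,R0,s=cur(); print(p0,R.from_matrix(R0.T@RD).as_rotvec())
plan(np.array([.4885,.310,.0525]),RD,n=1)
E
```

```text
[0.4914 0.3121 0.0586] [-0.0074  0.0007 -0.0028]
-- 1 rows, dist 0.0071, ang 0.46
[0.0017, 0.0061, -0.0033, -0.0074, 0.0007, -0.0028] 1
```

>>> jog_arm:
  increments:
    - [0.0017, 0.0061, -0.0033, -0.0074, 0, -0.0028, 1]
    - [0, 0, 0, 0, 0, 0, 1]
    - [0, 0, 0, 0, 0, 0, 1]

```text
time: 28.78
tool_pos: [0.4893, 0.3107, 0.0535]
tcp_rot: [-1.271, 1.103, -1.104]
wrist_force: [0.2, -0.3, -0.2]
width: 1.001
```

```bash
python3 - <<'E'
from h import *
p0,R0,s=cur(); print(p0,R.from_matrix(R0.T@RD).as_rotvec(),s['wrist_force'])
plan(np.array([.4885,.310,.0525]),RD,n=1)
E
```

```text
[0.4893 0.3107 0.0535] [-0.0019  0.001  -0.0008] [ 0.1617 -0.3201 -0.1822]
-- 1 rows, dist 0.0015, ang 0.13
[0.0005, 0.001, -0.0009, -0.0019, 0.001, -0.0008] 1
```

Well aligned. I'll close on the tabs and lift.

>>> jog_arm:
  increments:
    - [0, 0.001, -0.0009, -0.0019, 0, 0, 0.5]
    - [0, 0, 0, 0, 0, 0, 0]
    - [0, 0, 0, 0, 0, 0, 0]
    - [0, 0, 0, 0, 0, 0, 0]
    - [0, 0, 0, 0, 0, 0, 0]
    - [0, 0, 0, 0, 0, 0, 0]
    - [0, -0.01, 0, 0, 0, 0, 0]
    - [0, -0.03, 0, 0, 0, 0, 0]
    - [0, -0.04, 0, 0, 0, 0, 0]
    - [0, 0, 0, 0, 0, 0, 0]
  force: 60

```text
time: 30.02
tool_pos: [0.4882, 0.3104, 0.1363]
tcp_rot: [-1.273, 1.104, -1.103]
wrist_force: [0.7, 0.3, -1.5]
width: 0.336
```

```bash
python3 - <<'E'
from h import *
p0,R0,s=cur(); print(p0,s['width'],s['wrist_force'])
p=read_camera('wrist'); guardpose(p)
hsv=cv2.cvtColor(p['img'],cv2.COLOR_BGR2HSV); red=((hsv[...,0]<8)|(hsv[...,0]>172))&(hsv[...,1]>150)&(hsv[...,2]>60)
Q=(cloud(p,red,True)-p0)@R0; Q=Q[(abs(Q[:,0])<.03)&(abs(Q[:,1])<.05)&(abs(Q[:,2])<.03)]; print('tabs in tool',Q.min(0),Q.max(0))
st=plan(np.array([.50,.25,.29]),RD)
st=plan(seat([.055,0,.16]),RG,start=st)
E
```

```text
[0.4882 0.3104 0.1363] 0.3357916098377906 [ 0.749   0.2572 -1.4503]
guard in tool: n 4221 plane y= [ 0.0015 -0.0025  0.0423] z range [-0.1272  0.0133] x [-0.077   0.0761]
tabs in tool [-0.0139 -0.0167 -0.0099] [ 0.0149 -0.013   0.0075]
-- 4 rows, dist 0.1676, ang 0.28
[0.0152, -0.039, 0.001, 0.0012, 0.0002, 0.0003] 1
[0.0152, -0.039, 0.0011, 0.0012, 0.0002, 0.0003] 1
[0.0152, -0.039, 0.0011, 0.0012, 0.0002, 0.0003] 1
[0.0152, -0.039, 0.0012, 0.0012, 0.0002, 0.0003] 1
-- 4 rows, dist 0.2173, ang 35.00
[0.0529, -0.0001, 0.0121, 0.1527, -0.0, -0.0] 1
[0.0529, 0.0017, 0.012, 0.1527, -0.0, -0.0] 1
[0.0529, 0.0035, 0.0116, 0.1527, -0.0, -0.0] 1
[0.0529, 0.0053, 0.0109, 0.1527, -0.0, -0.0] 1
```

>>> jog_arm:
  increments:
    - [0.012, -0.03, 0.001, 0, 0, 0, 0]
    - [0.0152, -0.045, 0.001, 0, 0, 0, 0]
    - [0.0152, -0.045, 0.001, 0, 0, 0, 0]
    - [0.0152, -0.04, 0.001, 0, 0, 0, 0]
    - [0.04, 0, 0.0097, 0.12, 0, 0, 0]
    - [0.0423, 0.001, 0.0096, 0.122, 0, 0, 0]
    - [0.0423, 0.003, 0.0094, 0.122, 0, 0, 0]
    - [0.0423, 0.004, 0.009, 0.122, 0, 0, 0]
    - [0.0423, 0.004, 0.0085, 0.122, 0, 0, 0]
    - [0, 0, 0, 0, 0, 0, 0]

```text
time: 31.32
tool_pos: [0.5685, 0.0431, 0.2727]
tcp_rot: [-0.817, 0.695, -1.305]
wrist_force: [0.1, -0.4, -3.0]
width: 0.337
```

```bash
python3 - <<'E'
from h import *
p0,R0,s=cur(); print(p0,'seat',Rs.T@(p0-S0),R.from_matrix(R0.T@RG).as_rotvec(),s['width'],s['wrist_force'])
plan(seat([.061,0,.13]),RG)
E
```

```text
[0.5685 0.0431 0.2727] seat [ 0.0367 -0.0028  0.1511] [0.0291 0.0073 0.0066] 0.33674697986501867 [ 0.1153 -0.4371 -2.9607]
-- 1 rows, dist 0.0323, ang 1.76
[-0.0027, 0.0204, 0.0249, 0.0291, 0.0073, 0.0066] 1
```

>>> jog_arm:
  increments:
    - [-0.0015, 0.01, 0.0125, 0.015, 0.004, 0.0033, 0]
    - [-0.0015, 0.01, 0.0125, 0.015, 0.004, 0.0033, 0]
    - [0, 0.01, 0, 0, 0, 0, 0]
    - [0, 0, 0, 0, 0, 0, 0]

```text
time: 31.82
tool_pos: [0.6073, 0.0549, 0.2574]
tcp_rot: [-0.788, 0.686, -1.305]
wrist_force: [-0.8, -0.8, -1.1]
width: 0.335
```

```bash
python3 - <<'E'
from h import *
p0,R0,s=cur(); print(p0,'seat',Rs.T@(p0-S0),R.from_matrix(R0.T@RG).as_rotvec(),s['width'],s['wrist_force'])
p=read_camera('wrist'); guardpose(p); cv2.imwrite('pics/w8.png',p['img'])
plan(seat([.0612,0,.105]),RG,n=1)
E
```

```text
[0.6073 0.0549 0.2574] seat [0.0607 0.0035 0.1156] [ 0.0042  0.0006 -0.0039] 0.33470736963278036 [-0.7556 -0.7763 -1.1246]
guard in tool: n 4362 plane y= [0.0003 0.0046 0.0452] z range [-0.1291  0.0112] x [-0.0764  0.0768]
-- 1 rows, dist 0.0116, ang 0.27
[0.0034, 0.0111, -0.0001, 0.0029, 0.0005, -0.0037] 1
```

View pics/w8.png

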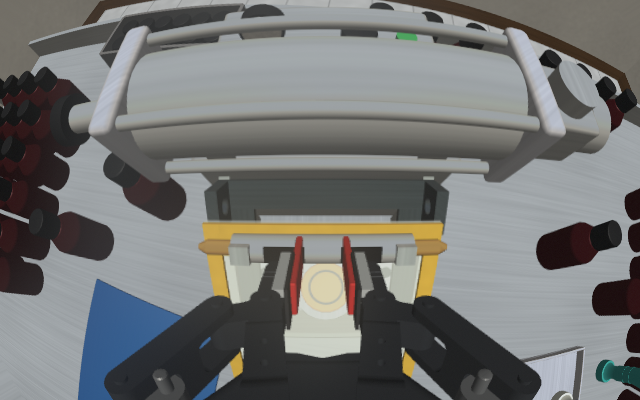

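>>> jog_arm:
  increments:
    - [0, 0, 0, 0, 0, 0, 0]
    - [0.0025, 0.003, 0.0022, 0.003, 0, -0.0035, 0]
    - [0, 0, 0, 0, 0, 0, 0]
  force: 100

```text
time: 32.25
tool_pos: [0.6118, 0.0533, 0.2577]
tcp_rot: [-0.786, 0.68, -1.309]
wrist_force: [0.3, -0.7, -2.0]
width: 0.306
```

```bash
python3 - <<'E'
from h import *
p0,R0,s=cur(); print('seat',Rs.T@(p0-S0),R.from_matrix(R0.T@RG).as_rotvec(),s['width'],s['wrist_force'])
p=read_camera('wrist'); guardpose(p)
# ears: dark plates -> inner faces in seat frame; barrel/pin tips
Q=(cloud(p,np.ones((400,640),bool),True)-S0)@Rs
m=(Q[:,0]>.045)&(Q[:,0]<.085)&(abs(abs(Q[:,1])-.088)<.02)&(Q[:,2]>.02)&(Q[:,2]<.036)
for sg in (1,-1):
    k=m&(Q[:,1]*sg>0); print('ear',sg,k.sum(),np.percentile(Q[k],[3,97],axis=0) if k.sum()>5 else '')
plan(seat([.0633,0,.09]),RG,n=2)
E
```

```text
seat [0.0644 0.0013 0.1135] [-0.0013  0.0015 -0.0005] 0.30624501867264453 [ 0.2771 -0.6898 -1.9556]
guard in tool: n 4411 plane y= [0.0001 0.0042 0.0456] z range [-0.1289  0.0118] x [-0.0762  0.0769]
ear 1 427 [[0.0637 0.0827 0.0212]
 [0.0819 0.0926 0.0318]]
ear -1 439 [[ 0.0626 -0.0926  0.0212]
 [ 0.0822 -0.0825  0.0316]]
-- 2 rows, dist 0.0236, ang 0.12
[0.0007, 0.0118, -0.0006, -0.0007, 0.0008, -0.0003] 1
[0.0007, 0.0118, -0.0006, -0.0007, 0.0008, -0.0003] 1
```

>>> jog_arm:
  increments:
    - [0.0007, 0.01, -0.0006, -0.0007, 0.0008, 0, 0]
    - [0.0007, 0.01, -0.0006, -0.0007, 0.0008, 0, 0]
    - [0, 0, 0, 0, 0, 0, 0]
    - [0, 0, 0, 0, 0, 0, 0]

```text
time: 32.8
tool_pos: [0.6228, 0.0532, 0.2391]
tcp_rot: [-0.786, 0.683, -1.31]
wrist_force: [0.5, -0.3, -2.1]
width: 0.309
```

```bash
python3 - <<'E'
from h import *
p0,R0,s=cur(); print('seat',Rs.T@(p0-S0),R.from_matrix(R0.T@RG).as_rotvec(),s['width'],s['wrist_force'])
p=read_camera('wrist'); guardpose(p)
plan(seat([.0633,0,.075]),RG,n=1)
E
```

```text
seat [ 0.0627 -0.0004  0.092 ] [ 0.0007 -0.0007 -0.0003] 0.3086252260581205 [ 0.4686 -0.2731 -2.1373]
guard in tool: n 4395 plane y= [0.0001 0.0042 0.0455] z range [-0.1288  0.012 ] x [-0.0763  0.0769]
-- 1 rows, dist 0.0170, ang 0.07
[-0.0004, 0.017, 0.0008, 0.0009, -0.0006, -0.0003] 1
```

>>> jog_arm:
  increments:
    - [-0.0004, 0.008, 0.0006, 0.0007, -0.0006, 0, 0]
    - [0, 0.008, 0, 0, 0, 0, 0]
    - [0, 0.008, 0, 0, 0, 0, 0]
    - [0, 0, 0, 0, 0, 0, 0]

```text
time: 33.35
tool_pos: [0.6378, 0.0558, 0.2185]
tcp_rot: [-0.786, 0.682, -1.31]
wrist_force: [0.4, -0.2, -2.3]
width: 0.305
```

```bash
python3 - <<'E'
from h import *
p0,R0,s=cur(); print('seat',Rs.T@(p0-S0),R.from_matrix(R0.T@RG).as_rotvec(),s['width'],s['wrist_force'],s['torque'])
plan(seat([.0633,0,.060]),RG,n=1)
E
```

```text
seat [0.0633 0.0001 0.0664] [-0.0002  0.     -0.0003] 0.30465369847360346 [ 0.3564 -0.2344 -2.2799] [-0.0785  0.4827 -0.0141]
-- 1 rows, dist 0.0064, ang 0.02
[0.0001, 0.0064, -0.0, -0.0002, 0.0, -0.0003] 1
```

Excellent alignment, and nothing touching yet. I'll do the final 14 mm in small steps.

>>> jog_arm:
  increments:
    - [0, 0.006, 0, 0, 0, 0, 0]
    - [0, 0.004, 0, 0, 0, 0, 0]
    - [0, 0.003, 0, 0, 0, 0, 0]
    - [0, 0.002, 0, 0, 0, 0, 0]

```text
time: 33.85
tool_pos: [0.6466, 0.057, 0.2067]
tcp_rot: [-0.786, 0.682, -1.309]
wrist_force: [-25.9, -4.7, 21.2]
width: 0.308
```

```bash
python3 - <<'E'
from h import *
p0,R0,s=cur(); print('seat',Rs.T@(p0-S0),R.from_matrix(R0.T@RG).as_rotvec(),s['width'],s['wrist_force'],s['torque'])
E
```

```text
seat [0.0638 0.0001 0.0516] [ 0.0002  0.0006 -0.0005] 0.3076447031530074 [-25.8748  -4.749   21.213 ] [-0.373   1.9141 -0.1031]
```

>>> jog_arm:
  increments:
    - [0, 0, 0, 0, 0, 0, 0]
    - [0, 0, 0, 0, 0, 0, 0.6]
    - [0, 0, 0, 0, 0, 0, 1]
    - [0, 0, 0, 0, 0, 0, 1]
    - [0, 0, 0, 0, 0, 0, 1]
    - [0, 0, 0, 0, 0, 0, 1]

```text
time: 34.6
tool_pos: [0.6485, 0.057, 0.2093]
tcp_rot: [-0.783, 0.678, -1.311]
wrist_force: [-0.1, -0.1, -0.1]
width: 1.003
```

```bash
cat >> h.py <<'E'
def seatcheck(p):
    hsv=cv2.cvtColor(p['img'],cv2.COLOR_BGR2HSV); red=((hsv[...,0]<8)|(hsv[...,0]>172))&(hsv[...,1]>150)&(hsv[...,2]>60)
    Q=(cloud(p,red,True)-S0)@Rs; Q=Q[(abs(Q[:,1])<.05)&(abs(Q[:,0]-.062)<.02)&(Q[:,2]>.05)&(Q[:,2]<.08)]
    for sg in (1,-1):
        k=Q[Q[:,1]*sg>0]; print('tab',sg,len(k),np.percentile(k,[2,98],axis=0) if len(k) else '')
    y=cv2.inRange(hsv,(18,120,100),(35,255,255))>0; Y=(cloud(p,y,True)-S0)@Rs; Y=Y[(abs(Y[:,2])<.014)&(abs(Y[:,0])<.1)&(abs(Y[:,1])<.1)]
    print('yellow',np.percentile(Y,[.5,50,99.5],axis=0)); A=np.c_[Y[:,:2],np.ones(len(Y))]; print(np.linalg.lstsq(A,Y[:,2],rcond=None)[0])
E
python3 - <<'E'
from h import *
p0,R0,s=cur(); print('seat',Rs.T@(p0-S0),s['width'],s['wrist_force'])
seatcheck(read_camera('wrist'))
E
```

```text
seat [ 0.0668 -0.0002  0.0526] 1.0033718992358924 [-0.1095 -0.1389 -0.1464]
tab 1 253 [[0.0549 0.0267 0.051 ]
 [0.0716 0.0296 0.0665]]
tab -1 316 [[ 0.0547 -0.0311  0.051 ]
 [ 0.0715 -0.0278  0.0665]]
yellow [[-0.029  -0.0804  0.0033]
 [ 0.0707 -0.0016  0.0064]
 [ 0.0754  0.0782  0.0138]]
[0.0017 0.0003 0.0064]
```

Both tabs have sprung fully out, matching the original readings. I'll retreat along the normal and check.

>>> jog_arm:
  increments:
    - [0, -0.015, 0, 0, 0, 0, 1]
    - [0, -0.03, -0.001, 0, 0, 0, 1]
    - [0, -0.04, -0.005, 0, 0, 0, 1]
    - [0, -0.04, -0.01, 0, 0, 0, 1]
    - [0, 0, 0, 0, 0, 0, 1]

```text
time: 35.28
tool_pos: [0.5608, 0.0444, 0.3088]
tcp_rot: [-0.781, 0.675, -1.313]
wrist_force: [0.1, -0.0, 0.9]
width: 1.0
```

```bash
python3 - <<'E'
from h import *
p0,R0,s=cur(); print('seat',Rs.T@(p0-S0),s['width'],s['wrist_force'])
p=read_camera('wrist'); seatcheck(p); a=p['img'][100:330,190:470]
for c in('top','side'):
    q=read_camera(c); h=cv2.cvtColor(q['img'],cv2.COLOR_BGR2HSV); B=cloud(q,cv2.inRange(h,(105,150,60),(125,255,255))>0); B=B[(B[:,2]>.04)&(B[:,2]<.17)&(abs(B[:,1]+.355)<.05)&(abs(B[:,0]-.44)<.05)]; print(c,'handle',B.mean(0),np.percentile(B[:,2],98)); 
    if c=='top': t=q['img'][40:300,150:500]
cv2.imwrite('pics/f.png',np.hstack([cv2.resize(a,(400,329)),cv2.resize(t,(400,329))]))
E
```

```text
seat [ 0.0513 -0.0003  0.185 ] 0.9995234936164528 [ 0.13   -0.0074  0.8926]
tab 1 70 [[0.0547 0.0269 0.0551]
 [0.0712 0.0294 0.0666]]
tab -1 86 [[ 0.054  -0.0309  0.0535]
 [ 0.0712 -0.0281  0.067 ]]
yellow [[-0.0752 -0.0775  0.0013]
 [ 0.0007 -0.0015  0.0064]
 [ 0.0752  0.0764  0.0113]]
[0.0013 0.0006 0.0064]
top handle [ 0.4407 -0.3526  0.1486] 0.15654674367065757
side handle [ 0.4377 -0.3641  0.1122] 0.15471445717991691
```

View pics/f.png

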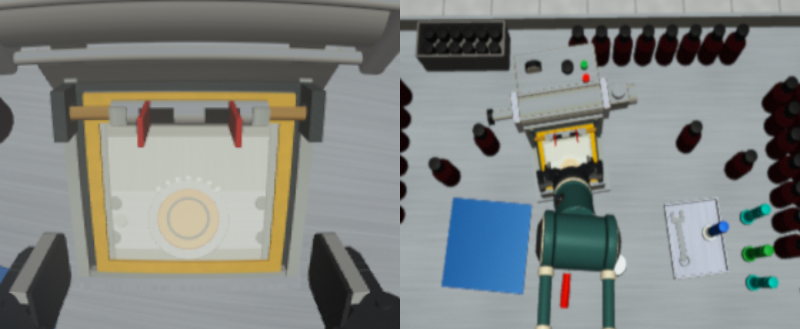

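The guard is seated, with both pins in the ears at (70,112) and (305,112) on the left. On the right, the pusher stands in the tray at (718,228) and the bottles are upright.

```bash
python3 -c "
from workcell import bot
print(bot.finish_job())"
```

```text
the job is handed in; nothing more can be done
None
```

The job is done and handed in at about 35 s of the 72 s allowed. I squeezed the tabs, lifted the guard off and laid it outer face up on the mat. Then I pushed the cap home, stood the pusher back in its tray and refitted the guard.

**Last checks**
- **Cap:** its top reads 0.075–0.076 m in the wrist and top cameras, which is home. The pusher stopped moving at a push of about 36 N.
- **Pusher:** it stands upright in the tray with its top at about 0.155 m, within about 2 mm of where it stood before.
- **Guard:** it lies flush in its seat, within about 1 mm. Both tabs are back at their original sprung-out spacing, and both pins show in the ears.
- **Bottles:** all four near the work stand upright in the last top view. I judged them by eye only and did not measure them.
- **Arm:** it touches nothing, and the gripper is open about 130 mm above the tabs.

**What went less well**
- **Force on the mat:** while feeling for the mat with the guard, the wrist force briefly reached about 48 N upward plus about 20 N sideways. That was the held guard pressing on the mat, and it is under the 120 N wrist limit.
- **Slip in the grip:** the guard slipped about 3 mm in the fingers on the way back, so I raised the grip to 100 N and corrected for it before seating.
- **Off-centre push:** the pusher sat about 3 mm off the cap's centre, but its foot stayed within the cap.

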